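# Load, cover and start the demagnetising drum

### The job

Demagnetise the steel test blocks before they go to the measuring machine: take the lid off the round drum, put every steel block from the bench into the drum, and set the lid back on so that it sits level and fully down on the rim. Then, with the drum covered, press the green start button fully down and let it go. Do not push the mug, mouse or vice about.

Things in the scene. Friction and masses are not known exactly. Their poses are not given: they have to be found in the camera images.
- drum: round bench demagnetising drum, fixed: a blue housing foot (216 mm across, 45 mm high) carrying a steel bowl, upright, outer diameter 196 mm, inner diameter 188 mm, wall 4 mm. Origin on the bench under its centre, z up; inner floor 50 mm and rim 120 mm above the origin (70 mm deep). At the start the lid lies on it.
- drum_rim (a point): centre of the bowl's mouth, at rim height (120 mm above the bench)
- drum_floor (a point): centre of the bowl's inner floor (50 mm above the bench)
- lid: loose round lid, 0.4 kg: dark plug 180 mm across (168 at its underside), 8 mm deep, fits loosely in the bowl; white flange 200 mm across, 6 mm thick, rests on the rim; orange knob 32 mm across, 36 mm tall in the middle. Origin at the centre of the plug underside, z up: flange top at 14 mm, knob top at 50. Seated, the origin is 8 mm below the rim; on the bench it stands level on its plug
- start (a joint): green spring push button on the start box: travel in m, 0 released, 0.008 fully down; springs back by itself; about 5 N takes it fully down
- start_top (a point): centre of the top face of the green start button (diameter 40 mm), pressed straight down; it stands on a fixed grey box 100 x 90 mm, 45 mm high (button top 69 mm above the bench)
- mug: blue mug, 76 mm across, 85 mm high, handle at its +y; a bystander. Origin under its centre
- mouse: black computer mouse, about 80 x 64 x 34 mm; a bystander. Origin under its thick end
- vice: small loose steel precision vice, 60 x 160 mm (along its y) plus a screw to -y, 65 mm high, 2 kg; a bystander. Origin under its centre
- block0: steel test block, about 0.28 kg: base 70 (x) x 28 (y) x 14 (z) mm with a raised step 34 (x) x 28 (y) x 12 (z) mm on its middle, 26 mm tall in all. Origin at the centre of its underside, x along its length, z up at the start. 3 to 5 such blocks lie on the bench; an absent one reads None
- block0_mid (a point): middle of block0, 12 mm above its origin
- block1: steel test block, about 0.28 kg: base 70 (x) x 28 (y) x 14 (z) mm with a raised step 34 (x) x 28 (y) x 12 (z) mm on its middle, 26 mm tall in all. Origin at the centre of its underside, x along its length, z up at the start. 3 to 5 such blocks lie on the bench; an absent one reads None
- block1_mid (a point): middle of block1, 12 mm above its origin
- block2: steel test block, about 0.28 kg: base 70 (x) x 28 (y) x 14 (z) mm with a raised step 34 (x) x 28 (y) x 12 (z) mm on its middle, 26 mm tall in all. Origin at the centre of its underside, x along its length, z up at the start. 3 to 5 such blocks lie on the bench; an absent one reads None
- block2_mid (a point): middle of block2, 12 mm above its origin
- block3: steel test block, about 0.28 kg: base 70 (x) x 28 (y) x 14 (z) mm with a raised step 34 (x) x 28 (y) x 12 (z) mm on its middle, 26 mm tall in all. Origin at the centre of its underside, x along its length, z up at the start. 3 to 5 such blocks lie on the bench; an absent one reads None
- block3_mid (a point): middle of block3, 12 mm above its origin
- block4: steel test block, about 0.28 kg: base 70 (x) x 28 (y) x 14 (z) mm with a raised step 34 (x) x 28 (y) x 12 (z) mm on its middle, 26 mm tall in all. Origin at the centre of its underside, x along its length, z up at the start. 3 to 5 such blocks lie on the bench; an absent one reads None
- block4_mid (a point): middle of block4, 12 mm above its origin
Not all that is in view belongs to the job. Leave any yellow look-alike of the block1 alone. Leave any orange look-alike of the block0 alone.

How it is judged (in metres and radians):
On the way, in this order (a step that is already met when the one before it is completed fails the run):
1. all the blocks are inside the drum (horizontal distance between each of block0_mid, block1_mid, block2_mid, block3_mid, block4_mid and drum below 0.09 m and z of block0_mid in the frame of drum between 0.05 and 0.115 m and z of block1_mid in the frame of drum between 0.05 and 0.115 m and z of block2_mid in the frame of drum between 0.05 and 0.115 m and z of block3_mid in the frame of drum between 0.05 and 0.115 m and z of block4_mid in the frame of drum between 0.05 and 0.115 m), for 0.2 s.
2. the lid is seated level on the rim, over the blocks (all of step 1 and horizontal distance between lid and drum below 0.01 m and z of lid in the frame of drum between 0.108 and 0.115 m and angle between lid's own z axis and vertical below 0.03 rad), for 0.3 s.
3. the start button is fully down while the lid is seated (all of step 2 and value of joint start above 0.0068 m), for 0.1 s.
At the end, for the whole second after the job is handed in: Every block lies in the drum (its middle under 90 mm from the axis, 50 to 115 mm above the bench); the lid is at rest on the rim, origin within 10 mm of the axis, 108 to 115 mm above the bench (112 is fully down), tilt under 0.03 rad; the button is up (under 1.5 mm) (all of step 2 and value of joint start below 0.0015 m and linear speed of lid below 0.02 m/s); the robot touches nothing.
It fails at once if the mug is pushed more than 30 mm (distance of mug from where it was at the start of the episode above 0.03 m).
It fails at once if the mouse is pushed more than 30 mm (distance of mouse from where it was at the start of the episode above 0.03 m).
It fails at once if the vice is pushed more than 30 mm (distance of vice from where it was at the start of the episode above 0.03 m).
Of block0, block1, block2, block3, block4 only 3 to 5 are there at a start; the rules pass over those that are not, and their reading is None.
At some moment in a run one of block0, block1, block2, block3, block4, lid may be knocked a few centimetres aside while the robot is not near it.
It also fails if it takes over 208 s, if anything falls off the work surface, if the arm or the gripper's body presses on something with over 40 N, if the wrist force passes 120 N, or if a joint passes its speed limit or range.

### The arm

A 6-joint arm with a two-finger parallel gripper is mounted at the origin on the work surface. World frame = base frame: x ahead of the robot, y to its left, z up, the work surface at z = 0. Lengths are in m, angles in degrees, forces in N, time in s.
With the tool pointing down it reaches from about 0.3 to 0.825 m from the base axis. Payload 5.4 kg.
Tool frame: the origin (TCP) lies midway between the tips of the shut fingers; the grasp point (between the pads) lies 19 mm behind it (r.hold_point_z is the distance from the TCP to the grasp point, in m); z points along the fingers, y is the line along which they close (so a half turn about z gives the same grasp; the last joint's range is limited). The gripper opens to 92 mm and grips with 3 to 60 N. Pads are 20 mm wide; open, the fingers measure 128 mm over their backs; the gripper's body (75 mm by 189 mm) begins 69 mm behind the grasp point.
Start: joints at [-12.038, 9.076, 91.501, -0, 79.423, -12.038], TCP at [0.575, -0, 0.215] pointing down, gripper open.
Joint ranges: [-166.64, 166.64], [-54.1, 131.32], [10.49, 154.53], [-73.88, 253.88], [9.74, 151.15], [-171.62, 171.62]. Speed limits (degrees/s): [147.25, 147.25, 180, 180, 180, 180].

### API

Orientations are given as a 3x3 rotation matrix whose columns are the frame's x, y, z axes.
In Python, from station import r, vision, models gives the robot as it stands.
- The arm moves only by the shell command python3 -m inch 'ROWS' [FORCE]. ROWS is JSON, a list of rows, each an object of numbers: "gripper": the opening, from 0 (shut) to 1 (fully open); "dx", "dy", "dz": the shift along the tool's x, y, z in m; "turn": the turn about the tool's z in degrees. A call has 1 to 12 rows; each row shifts and turns the commanded pose from where the row before left it, along the tool's axes as they then stand; what a row does not reach is not made up. A row lasts 1/12 s, in which the tool goes at most 41.7 mm and 7.16 degrees, less where a joint would pass 70% of its speed; a pose out of reach is approached as far as the arm can. A call with a gripper value outside its range is refused whole. The fingers move at their own pace and stop on an object; FORCE is the grip in N (left out, the last holds). Time passes only in rows, so rows that do not move let the fingers close. It gives the time, the measured TCP pose, the force, the opening and the grip force at its end, in the units of the state.
- r.sense(): the state, without advancing time (a new reading comes with each control period).
- vision.get_image(name): name is "scene" or "side" or "wrist"; returns the picture (480x640x3 uint8, blue, green, red); there is no depth.
- vision.get_calibration(name): a dict with "fx", "fy", "cx", "cy" (pixels), "k1" (the pictures are not rectified: a ray, as slopes to the right and down, at radius r is drawn at 1 + k1 r^2 times it, then the intrinsics apply), "R" (3x3) and "t" (3): a world point X has camera coordinates R X + t. Camera axes: x right, y down, z forward; pixel columns grow to the right and rows downward; lengths in m; the calibration is good to about 2 mm. A picture is of the moment at which its call begins: read the wrist's pose just before it. get_calibration takes no time and is no camera call; for the wrist camera it gives the pose at the moment of the call.
- r.close_job(): hands the job in; it is judged then, once.
Trained networks look in the newest picture that a camera, given by its name, has taken for a name from the list of things; names that differ only in an ending like _2 or _b are one class to them, and where a whole thing is asked for, a point or a joint stands for the part that bears it (a point fixed in the world has none). Each returns a list of dicts, best first, with "confidence" (0 to 1); they miss things now and then, are a little off and sometimes report something else, mostly with a low value. They report only what shows in the picture. A call takes as long as a camera call. They do not tell look-alikes from the thing itself.
- models.recognise(target, camera): "bbox" ([left, top, width, height] in pixels, round what is visible of it).
- models.tip_of(target, camera): "centre" ([column, row] in pixels: a listed point, or the origin of a listed thing).
The state is a dict: "clock": time; "joint_pos": joint angles; "qvel": joint speeds; "joint_torque": joint torques, N m; "eef_pos": TCP position; "orientation": TCP orientation; "wrist_force": force on the tool from outside, world axes, zero at the start; "wrist_torque": the same for the moment, N m; "gripper_width": finger opening in m; "grasp_force": force on a finger pad.
Only numpy, scipy, OpenCV 4.12 (cv2) and the standard library are available. Lean on these libraries where they do the work, as an engineer would, in place of code of your own. Each camera call takes 0.05 s, during which the arm holds its last target. There are 200 camera calls.

## Working session

There is one attempt and no reset: what is moved stays moved. The work goes in short steps, Python scripts to look and compute and a shell command to move; the robot and the scene stay as the last step left them, time stands still between calls to the robot, and variables do not carry over. Pictures are saved under pics/ and viewed, at most 14 in all, crops included, and the job is handed in when it is done.

```bash
ls; mkdir -p pics; cat > h.py <<'E'
import numpy as np, cv2
from station import r, vision, models
def pix2w(cam,uv,z,cal=None):
    c=cal or vision.get_calibration(cam)
    K=np.array([[c['fx'],0,c['cx']],[0,c['fy'],c['cy']],[0,0,1.]])
    d=np.array([(uv[0]-c['cx'])/c['fx'],(uv[1]-c['cy'])/c['fy']]);u=d.copy()
    for _ in range(20): u=d/(1+c['k1']*(u@u))
    R=np.array(c['R']);t=np.array(c['t'])
    o=-R.T@t; v=R.T@np.array([u[0],u[1],1])
    return o+v*(z-o[2])/v[2]
def w2pix(cam,X,cal=None):
    c=cal or vision.get_calibration(cam)
    p=np.array(c['R'])@np.array(X)+np.array(c['t']);u=p[:2]/p[2];u=u*(1+c['k1']*(u@u))
    return np.array([u[0]*c['fx']+c['cx'],u[1]*c['fy']+c['cy']])
E
python3 - <<'E'
from h import *
a=vision.get_image('scene');b=vision.get_image('side')
cv2.imwrite('pics/a.png',a);cv2.imwrite('pics/b.png',b)
s=r.sense();print(s['clock'],s['eef_pos'],s['orientation'],s['wrist_force'])
for cam in('scene','side'):
  print(cam,-np.array(vision.get_calibration(cam)['R']).T@vision.get_calibration(cam)['t'])
  for n,z in (('block0_mid',.012),('lid',.112),('drum_rim',.12),('start_top',.069),('mug',0),('mouse',0),('vice',0)):
    for d in models.tip_of(n,cam): print(n,round(d['confidence'],2),np.round(d['centre']),pix2w(cam,d['centre'],z).round(3))
print(r.sense()['clock'])
E
```

```text
pics
0.1 [5.74430949e-01 1.04318651e-04 2.13731132e-01] [[-4.93380784e-05  9.99998627e-01 -1.65648040e-03]
 [ 9.99999951e-01  4.98519898e-05  3.10203096e-04]
 [ 3.10285249e-04 -1.65646501e-03 -9.99998580e-01]] [-0.07209173 -0.46443132 -0.13881316]
scene [1.08536813 0.54416174 0.96324609]
block0_mid 0.62 [482. 431.] [0.595 0.489 0.012]
block0_mid 0.17 [372. 350.] [0.592 0.244 0.012]
lid 0.78 [312. 215.] [ 0.458 -0.033  0.112]
start_top 0.6 [253. 180.] [ 0.43  -0.253  0.069]
mug 0.97 [205. 274.] [ 0.677 -0.167  0.   ]
mouse 0.7 [254. 180.] [ 0.379 -0.314  0.   ]
mouse 0.6 [221. 171.] [ 0.41  -0.409  0.   ]
vice 0.9 [284. 382.] [0.753 0.152 0.   ]
vice 0.3 [414. 324.] [0.479 0.267 0.   ]
side [0.26990022 0.74912038 1.02073491]
block0_mid 0.94 [228. 401.] [0.59  0.495 0.012]
block0_mid 0.86 [262. 359.] [0.562 0.376 0.012]
block0_mid 0.29 [272. 314.] [0.591 0.256 0.012]
lid 0.82 [351. 224.] [ 0.472 -0.028  0.112]
start_top 0.4 [388. 184.] [ 0.425 -0.266  0.069]
mug 0.69 [303. 203.] [ 0.671 -0.155  0.   ]
mug 0.35 [390. 187.] [ 0.429 -0.327  0.   ]
mouse 0.67 [402. 173.] [ 0.407 -0.408  0.   ]
vice 0.72 [230. 265.] [0.775 0.146 0.   ]
vice 0.57 [274. 311.] [0.593 0.238 0.   ]
0.8
```

View pics/a.png

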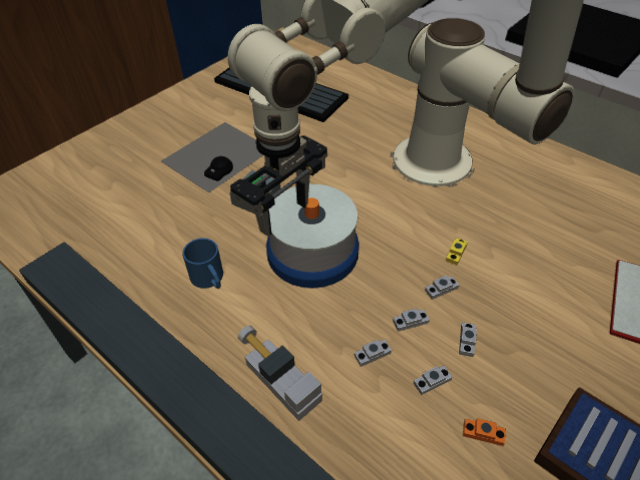

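View pics/b.png

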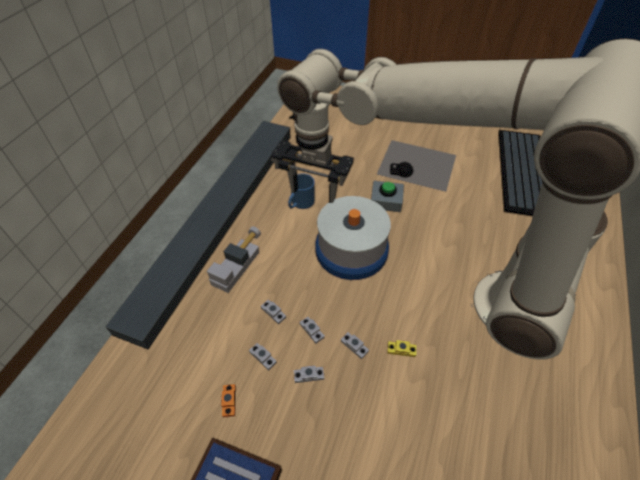

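Scene view: five grey blocks at about (442,286), (411,319), (372,351), (469,338) and (433,379). Look-alikes are yellow at (457,250) and orange at (485,430). The side view shows the same layout, with the knob at (354,214) and the button at (388,187). Next I locate these in world coordinates.

```bash
cat >> h.py <<'E'
def tri(us,ud,c1='scene',c2='side'):
    # least-squares intersection of two pixel rays
    A=np.zeros((3,3));b=np.zeros(3)
    for c,u in((c1,us),(c2,ud)):
        p=pix2w(c,u,0);q=pix2w(c,u,.5);d=(q-p)/np.linalg.norm(q-p);P=np.eye(3)-np.outer(d,d);A+=P;b+=P@p
    return np.linalg.solve(A,b)
def wpos(name,z,cam='wrist'):
    return [(round(d['confidence'],2),np.round(d['centre']),pix2w(cam,d['centre'],z).round(4)) for d in models.tip_of(name,cam)]
E
python3 - <<'E'
from h import *
for n,s,d in (('knob',(312,203),(354,212)),('b0',(442,286),(354,345)),('b1',(411,318),(312,328)),('b2',(372,351),(272,311)),('b3',(469,338),(309,374)),('b4',(433,379),(262,355))):
    print(n,tri(s,d).round(3))
print('button',pix2w('side',(388,187),.069))
print('yel',pix2w('scene',(457,250),.012),'or',pix2w('scene',(485,430),.012))
print('lidspot',w2pix('scene',(.62,-.38,0)),w2pix('side',(.62,-.38,0)))
for x,y in((.3,.25),(.3,.3),(.45,.45),(.35,.4)): print(x,y,w2pix('scene',(x,y,0)))
cv2.imwrite('pics/x.png',0*vision.get_image('side')[:1]) if 0 else None
b=cv2.imread('pics/b.png');h=cv2.cvtColor(b,cv2.COLOR_BGR2HSV)
m=cv2.inRange(h,(5,150,120),(18,255,255));n,l,st,ce=cv2.connectedComponentsWithStats(m)
print([(st[i][4],ce[i].round(1)) for i in range(1,n) if st[i][4]>40])
m=cv2.inRange(h,(50,100,40),(80,255,255));n,l,st,ce=cv2.connectedComponentsWithStats(m)
print([(st[i][4],ce[i].round(1)) for i in range(1,n) if st[i][4]>40])
E
```

```text
knob [ 0.467 -0.025  0.163]
b0 [0.364 0.262 0.011]
b1 [0.478 0.258 0.013]
b2 [0.594 0.245 0.012]
b3 [0.441 0.373 0.011]
b4 [0.566 0.368 0.012]
button [ 0.42261199 -0.25092623  0.069     ]
yel [0.25298254 0.23177874 0.012     ] or [0.59041721 0.49240246 0.012     ]
lidspot [165.60958918 217.73143874] [340.60310918 163.24648737]
0.3 0.25 [452.11496832 269.20894919]
0.3 0.3 [471.60230853 280.51504127]
0.45 0.45 [500.08229653 365.68647725]
0.35 0.4 [501.60794252 319.32130722]
[(np.int32(69), array([354.1, 213.7])), (np.int32(285), array([227.8, 400.6]))]
[(np.int32(117), array([387.9, 187.2]))]
```

```bash
python3 -m inch '[{"dy":-0.027,"dx":-0.006,"dz":-0.01},{"dy":-0.027,"dx":-0.006,"dz":-0.01},{"dy":-0.027,"dx":-0.006,"dz":-0.01},{"dy":-0.026,"dx":-0.007,"dz":-0.01},{"gripper":1},{"gripper":1}]'
python3 - <<'E'
from h import *
a=vision.get_image('wrist');cv2.imwrite('pics/w1.png',a)
print(r.sense()['eef_pos'],wpos('lid',.112))
h=cv2.cvtColor(a,cv2.COLOR_BGR2HSV)
m=cv2.inRange(h,(5,150,80),(18,255,255));n,l,st,ce=cv2.connectedComponentsWithStats(m)
print([(st[i],ce[i].round(1),pix2w('wrist',ce[i],.162).round(4)) for i in range(1,n) if st[i][4]>100])
E
```

```text
[ 5.74998813e-01 -1.91251104e-05  2.14617905e-01] [(0.86, array([172., 280.]), array([ 0.4684, -0.0253,  0.112 ]))]
[(array([ 123,  267,   64,   59, 2122], dtype=int32), array([151.6, 293. ]), array([ 0.474 , -0.0166,  0.162 ]))]schema error: expected keys gripper, dx, dy, dz, turn
```

View pics/w1.png

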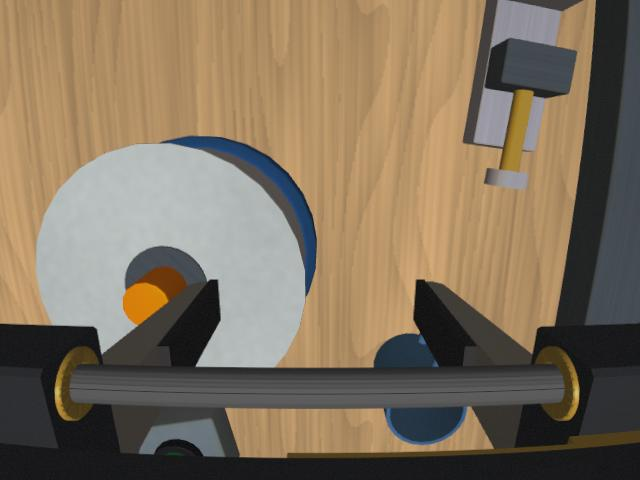

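The move was refused because every row needs all five keys. The wrist picture shows the knob at (147,300) and the drum below left, which agrees with (0.467, -0.025).

```bash
python3 -m inch '[{"gripper":1,"dy":-0.027,"dx":-0.006,"dz":-0.01,"turn":0},{"gripper":1,"dy":-0.027,"dx":-0.006,"dz":-0.01,"turn":0},{"gripper":1,"dy":-0.027,"dx":-0.006,"dz":-0.01,"turn":0},{"gripper":1,"dy":-0.026,"dx":-0.007,"dz":-0.01,"turn":0},{"gripper":1,"dx":0,"dy":0,"dz":0,"turn":0},{"gripper":1,"dx":0,"dy":0,"dz":0,"turn":0}]'
python3 - <<'E'
from h import *
a=vision.get_image('wrist');cv2.imwrite('pics/w1.png',a)
print(r.sense()['eef_pos'],wpos('lid',.112))
h=cv2.cvtColor(a,cv2.COLOR_BGR2HSV)
m=cv2.inRange(h,(5,150,180),(18,255,255));n,l,st,ce=cv2.connectedComponentsWithStats(m)
print([(st[i],ce[i].round(1),pix2w('wrist',ce[i],.162).round(4)) for i in range(1,n) if st[i][4]>100])
E
```

```text
clock: 1.4
eef_pos: [0.4681, -0.0253, 0.2556]
orientation: [[0.001, 1.0, 0.003], [1.0, -0.001, -0.001], [-0.001, 0.003, -1.0]]
wrist_force: [-0.2, -0.1, 0.5]
gripper_width: 0.0919
grasp_force: 0.0
[ 0.46835132 -0.02508935  0.25488152] [(0.96, array([315., 231.]), array([ 0.4692, -0.0218,  0.112 ]))]
[(array([294, 235,  44,  36, 116], dtype=int32), array([311.8, 258.7]), array([ 0.4668, -0.0308,  0.162 ]))]
```

```bash
python3 -m inch '[{"gripper":1,"dx":0.001,"dy":0,"dz":0.03,"turn":0},{"gripper":1,"dx":0,"dy":0,"dz":0.03,"turn":0},{"gripper":1,"dx":0,"dy":0,"dz":0.03,"turn":0},{"gripper":1,"dx":0,"dy":0,"dz":0.02,"turn":0},{"gripper":1,"dx":0,"dy":0,"dz":0.012,"turn":0},{"gripper":0.2,"dx":0,"dy":0,"dz":0,"turn":0},{"gripper":0,"dx":0,"dy":0,"dz":0,"turn":0},{"gripper":0,"dx":0,"dy":0,"dz":0,"turn":0},{"gripper":0,"dx":0,"dy":0,"dz":0,"turn":0},{"gripper":0,"dx":0,"dy":0,"dz":0,"turn":0},{"gripper":0,"dx":0,"dy":0,"dz":0,"turn":0}]' 40
```

```text
clock: 2.42
eef_pos: [0.4686, -0.0242, 0.1335]
orientation: [[-0.0, 1.0, 0.002], [1.0, 0.0, -0.001], [-0.001, 0.002, -1.0]]
wrist_force: [-0.0, 0.5, -0.1]
gripper_width: 0.0536
grasp_force: 0.0
```

```bash
python3 -m inch '[{"gripper":0,"dx":0,"dy":0,"dz":0,"turn":0},{"gripper":0,"dx":0,"dy":0,"dz":0,"turn":0},{"gripper":0,"dx":0,"dy":0,"dz":0,"turn":0},{"gripper":0,"dx":0,"dy":0,"dz":0,"turn":0},{"gripper":0,"dx":0,"dy":0,"dz":0,"turn":0},{"gripper":0,"dx":0,"dy":0,"dz":0,"turn":0}]' 40
python3 -m inch '[{"gripper":0,"dx":0,"dy":0,"dz":-0.01,"turn":0},{"gripper":0,"dx":0,"dy":0,"dz":-0.03,"turn":0},{"gripper":0,"dx":0,"dy":0,"dz":-0.03,"turn":0},{"gripper":0,"dx":0,"dy":0,"dz":-0.02,"turn":0},{"gripper":0,"dx":0,"dy":0,"dz":0,"turn":0}]' 40
```

```text
clock: 2.92
eef_pos: [0.4679, -0.024, 0.1327]
orientation: [[-0.0, 1.0, -0.0], [1.0, 0.0, -0.0], [-0.0, -0.0, -1.0]]
wrist_force: [-1.4, 0.8, 2.0]
gripper_width: 0.0313
grasp_force: 40.0
clock: 3.33
eef_pos: [0.4705, -0.0247, 0.2274]
orientation: [[-0.0, 1.0, 0.008], [1.0, 0.0, -0.002], [-0.002, 0.008, -1.0]]
wrist_force: [0.6, -0.2, -3.8]
gripper_width: 0.0313
grasp_force: 40.0
```

```bash
python3 -m inch '[{"gripper":0,"dx":-0.015,"dy":0.006,"dz":0,"turn":0},{"gripper":0,"dx":-0.03,"dy":0.013,"dz":0,"turn":0},{"gripper":0,"dx":-0.034,"dy":0.014,"dz":0,"turn":0},{"gripper":0,"dx":-0.034,"dy":0.014,"dz":0,"turn":0},{"gripper":0,"dx":-0.034,"dy":0.014,"dz":0,"turn":0},{"gripper":0,"dx":-0.034,"dy":0.014,"dz":0,"turn":0},{"gripper":0,"dx":-0.034,"dy":0.014,"dz":0,"turn":0},{"gripper":0,"dx":-0.034,"dy":0.014,"dz":0,"turn":0},{"gripper":0,"dx":-0.034,"dy":0.015,"dz":0,"turn":0},{"gripper":0,"dx":-0.034,"dy":0.015,"dz":0,"turn":0},{"gripper":0,"dx":-0.025,"dy":0.012,"dz":0,"turn":0},{"gripper":0,"dx":-0.013,"dy":0.005,"dz":0,"turn":0}]' 40
python3 -m inch '[{"gripper":0,"dx":0,"dy":0,"dz":0.01,"turn":0},{"gripper":0,"dx":0,"dy":0,"dz":0.03,"turn":0},{"gripper":0,"dx":0,"dy":0,"dz":0.03,"turn":0},{"gripper":0,"dx":0,"dy":0,"dz":0.03,"turn":0},{"gripper":0,"dx":0,"dy":0,"dz":0.03,"turn":0},{"gripper":0,"dx":0,"dy":0,"dz":0.03,"turn":0},{"gripper":0,"dx":0,"dy":0,"dz":0.02,"turn":0},{"gripper":0,"dx":0,"dy":0,"dz":0.01,"turn":0},{"gripper":0,"dx":0,"dy":0,"dz":0,"turn":0},{"gripper":0,"dx":0,"dy":0,"dz":0,"turn":0}]' 40
```

```text
clock: 4.33
eef_pos: [0.6175, -0.3818, 0.2186]
orientation: [[0.002, 1.0, -0.003], [1.0, -0.002, 0.002], [0.002, -0.003, -1.0]]
wrist_force: [0.1, 0.2, -4.8]
gripper_width: 0.0316
grasp_force: 40.0
clock: 5.17
eef_pos: [0.6176, -0.378, 0.0319]
orientation: [[-0.0, 1.0, -0.001], [1.0, 0.0, 0.001], [0.001, -0.001, -1.0]]
wrist_force: [0.7, 0.4, -4.5]
gripper_width: 0.0312
grasp_force: 40.0
```

```bash
python3 -m inch '[{"gripper":0,"dx":0,"dy":0,"dz":0.005,"turn":0},{"gripper":0,"dx":0,"dy":0,"dz":0.004,"turn":0},{"gripper":0,"dx":0,"dy":0,"dz":0,"turn":0},{"gripper":0.3,"dx":0,"dy":0,"dz":0,"turn":0},{"gripper":1,"dx":0,"dy":0,"dz":0,"turn":0},{"gripper":1,"dx":0,"dy":0,"dz":0,"turn":0},{"gripper":1,"dx":0,"dy":0,"dz":0,"turn":0},{"gripper":1,"dx":0,"dy":0,"dz":0,"turn":0},{"gripper":1,"dx":0,"dy":0,"dz":0,"turn":0},{"gripper":1,"dx":0,"dy":0,"dz":0,"turn":0},{"gripper":1,"dx":0,"dy":0,"dz":0,"turn":0}]' 40
python3 -m inch '[{"gripper":1,"dx":0,"dy":0,"dz":-0.01,"turn":0},{"gripper":1,"dx":0,"dy":0,"dz":-0.03,"turn":0},{"gripper":1,"dx":0,"dy":0,"dz":-0.04,"turn":0},{"gripper":1,"dx":0,"dy":0,"dz":-0.04,"turn":0},{"gripper":1,"dx":0,"dy":0,"dz":-0.04,"turn":0},{"gripper":1,"dx":0.01,"dy":0,"dz":-0.04,"turn":0},{"gripper":1,"dx":0.02,"dy":0,"dz":-0.03,"turn":0},{"gripper":1,"dx":0.034,"dy":-0.007,"dz":-0.01,"turn":0},{"gripper":1,"dx":0.034,"dy":-0.007,"dz":-0.01,"turn":0},{"gripper":1,"dx":0.034,"dy":-0.007,"dz":-0.01,"turn":0},{"gripper":1,"dx":0.034,"dy":-0.007,"dz":-0.01,"turn":0},{"gripper":1,"dx":0.034,"dy":-0.007,"dz":-0.01,"turn":0}]'
python3 -m inch '[{"gripper":1,"dx":0.038,"dy":-0.008,"dz":-0.01,"turn":0},{"gripper":1,"dx":0.04,"dy":-0.008,"dz":-0.01,"turn":0},{"gripper":1,"dx":0.04,"dy":-0.008,"dz":-0.01,"turn":0},{"gripper":1,"dx":0.04,"dy":-0.009,"dz":0,"turn":0},{"gripper":1,"dx":0.04,"dy":-0.009,"dz":0,"turn":0},{"gripper":1,"dx":0.04,"dy":-0.009,"dz":0,"turn":0},{"gripper":1,"dx":0.04,"dy":-0.009,"dz":0,"turn":0},{"gripper":1,"dx":0.04,"dy":-0.009,"dz":0,"turn":0},{"gripper":1,"dx":0.04,"dy":-0.009,"dz":0,"turn":0},{"gripper":1,"dx":0.04,"dy":-0.009,"dz":0,"turn":0},{"gripper":1,"dx":0.04,"dy":-0.008,"dz":0,"turn":0},{"gripper":1,"dx":0.03,"dy":-0.008,"dz":0,"turn":0}]'
python3 -m inch '[{"gripper":1,"dx":0.01,"dy":0,"dz":0,"turn":0},{"gripper":1,"dx":0,"dy":0,"dz":0,"turn":0},{"gripper":1,"dx":0,"dy":0,"dz":0,"turn":0}]'
python3 - <<'E'
from h import *
a=vision.get_image('wrist');cv2.imwrite('pics/w2.png',a)
for q in wpos('block0_mid',.012): print(q)
a=vision.get_image('side');cv2.imwrite('pics/s2.png',a)
for q in wpos('lid',0,'side'): print(q)
E
```

```text
clock: 6.08
eef_pos: [0.6181, -0.3791, 0.0238]
orientation: [[-0.0, 1.0, 0.0], [1.0, 0.0, -0.0], [-0.0, 0.0, -1.0]]
wrist_force: [-0.3, -1.0, -0.7]
gripper_width: 0.0759
grasp_force: 0.0
clock: 7.08
eef_pos: [0.5823, -0.1774, 0.305]
orientation: [[0.0, 1.0, 0.001], [1.0, -0.0, -0.0], [-0.0, 0.001, -1.0]]
wrist_force: [0.7, 0.5, -0.1]
gripper_width: 0.0918
grasp_force: 0.0
clock: 8.08
eef_pos: [0.4789, 0.2912, 0.3345]
orientation: [[-0.002, 1.0, 0.001], [1.0, 0.002, 0.001], [0.001, 0.001, -1.0]]
wrist_force: [-0.2, -0.2, -0.5]
gripper_width: 0.0921
grasp_force: 0.0
clock: 8.33
eef_pos: [0.4803, 0.2978, 0.3338]
orientation: [[-0.0, 1.0, 0.001], [1.0, 0.0, -0.001], [-0.001, 0.001, -1.0]]
wrist_force: [0.5, -0.2, -1.2]
gripper_width: 0.0921
grasp_force: 0.0
(0.67, array([387., 145.]), array([0.57  , 0.3703, 0.012 ]))
(0.64, array([413.,  42.]), array([0.597 , 0.4898, 0.012 ]))
(0.9, array([341., 163.]), array([ 0.6188, -0.3796,  0.    ]))
```

View pics/w2.png

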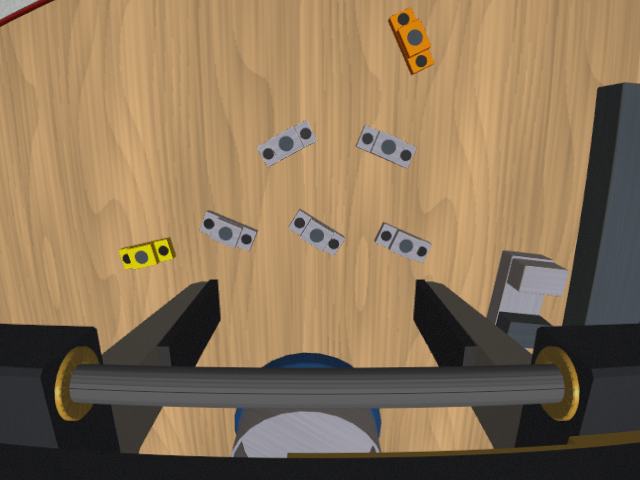

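The wrist view shows all five blocks, the orange one at (411,40) and the yellow one at (147,254). Each block's end holes give its axis. I measure them next.

```bash
cat >> h.py <<'E'
def blocks(img,cal,roi=(0,0,640,320),amin=20):
    # grey block faces by low saturation and position; dark end holes inside them give the axis
    h=cv2.cvtColor(img,cv2.COLOR_BGR2HSV);d=((h[...,2]<75)*255).astype(np.uint8)
    n,l,st,ce=cv2.connectedComponentsWithStats(d)
    P=[(ce[i],st[i][4]) for i in range(1,n) if amin<st[i][4]<2500 and roi[0]<=ce[i][0]<roi[2] and roi[1]<=ce[i][1]<roi[3]]
    W=[pix2w('wrist',p,.014,cal) for p,_ in P];out=[]
    for i in range(len(P)):
        for j in range(i):
            L=np.linalg.norm(W[i]-W[j])
            if .042<L<.062:
                m=(W[i]+W[j])/2;v=W[i]-W[j];a=np.degrees(np.arctan2(v[1],v[0]));a=(a+90)%180-90
                q=h[int((P[i][0][1]+P[j][0][1])/2)-8:,int((P[i][0][0]+P[j][0][0])/2)-8:][:16,:16,1].mean()
                out.append((m.round(4),round(a,1),round(L,4),int(q)))
    return out
E
python3 - <<'E'
from h import *
a=cv2.imread('pics/w2.png');c=vision.get_calibration('wrist')
for o in blocks(a,c): print(o)
E
```

```text
(array([0.5955, 0.492 , 0.014 ]), np.float64(-64.1), np.float64(0.0519), 123)
(array([0.4461, 0.3717, 0.014 ]), np.float64(27.3), np.float64(0.0522), 32)
(array([0.5689, 0.3678, 0.014 ]), np.float64(-22.4), np.float64(0.0521), 31)
(array([0.367 , 0.2621, 0.014 ]), np.float64(-23.5), np.float64(0.052), 28)
(array([0.4824, 0.259 , 0.014 ]), np.float64(-32.6), np.float64(0.0521), 29)
(array([0.5964, 0.245 , 0.014 ]), np.float64(-23.8), np.float64(0.0528), 27)
(array([0.2533, 0.2309, 0.014 ]), np.float64(12.6), np.float64(0.0534), 151)
```

```bash
python3 -m inch '[{"gripper":0.65,"dx":-0.009,"dy":-0.028,"dz":0.03,"turn":0},{"gripper":0.65,"dx":-0.009,"dy":-0.029,"dz":0.03,"turn":0},{"gripper":0.65,"dx":-0.009,"dy":-0.028,"dz":0.03,"turn":0},{"gripper":0.65,"dx":-0.009,"dy":-0.028,"dz":0.03,"turn":0},{"gripper":0.65,"dx":0,"dy":0,"dz":0.036,"turn":6},{"gripper":0.65,"dx":0,"dy":0,"dz":0.036,"turn":6},{"gripper":0.65,"dx":0,"dy":0,"dz":0.036,"turn":6},{"gripper":0.65,"dx":0,"dy":0,"dz":0.03,"turn":5.5},{"gripper":0.65,"dx":0,"dy":0,"dz":0,"turn":0},{"gripper":0.65,"dx":0,"dy":0,"dz":0,"turn":0},{"gripper":0.65,"dx":0,"dy":0,"dz":0,"turn":0}]'
python3 - <<'E'
from h import *
a=vision.get_image('wrist');c=vision.get_calibration('wrist');cv2.imwrite('pics/w3.png',a)
for o in blocks(a,c,(0,0,640,480)): print(o)
E
```

```text
clock: 9.45
eef_pos: [0.3702, 0.2629, 0.0789]
orientation: [[0.397, 0.918, 0.003], [0.918, -0.397, 0.001], [0.002, 0.002, -1.0]]
wrist_force: [0.5, -0.3, -0.2]
gripper_width: 0.0597
grasp_force: 0.0
(array([0.4462, 0.3725, 0.014 ]), np.float64(26.0), np.float64(0.0516), 41)
(array([0.4415, 0.371 , 0.014 ]), np.float64(24.7), np.float64(0.0613), 30)
(array([0.5336, 0.2537, 0.014 ]), np.float64(17.6), np.float64(0.0567), 110)
(array([0.4837, 0.2595, 0.014 ]), np.float64(-32.1), np.float64(0.0539), 34)
(array([0.4893, 0.2579, 0.014 ]), np.float64(-36.4), np.float64(0.0428), 41)
(array([0.4869, 0.2536, 0.014 ]), np.float64(-23.3), np.float64(0.0429), 41)
(array([0.3673, 0.2626, 0.014 ]), np.float64(-23.3), np.float64(0.0523), 38)
```

View pics/w3.png

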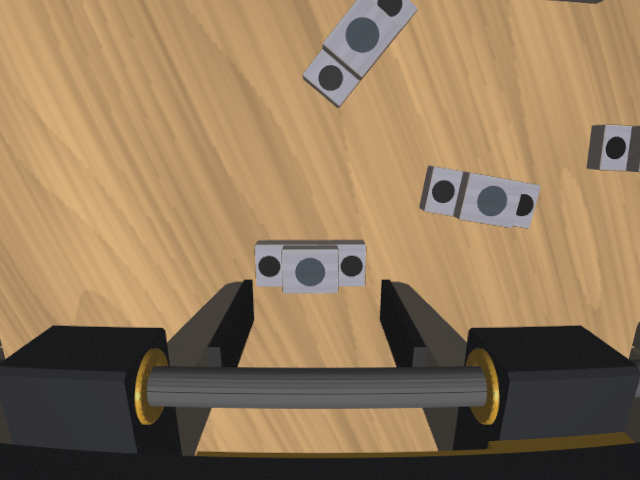

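The block sits centred and aligned between the fingers, disc at (310,271). I descend and grip it on the step.

```bash
python3 -m inch '[{"gripper":0.65,"dx":0,"dy":-0.003,"dz":0.025,"turn":0},{"gripper":0.65,"dx":0,"dy":0,"dz":0.025,"turn":0},{"gripper":0.65,"dx":0,"dy":0,"dz":0.0125,"turn":0},{"gripper":0.65,"dx":0,"dy":0,"dz":0,"turn":0},{"gripper":0.3,"dx":0,"dy":0,"dz":0,"turn":0},{"gripper":0.1,"dx":0,"dy":0,"dz":0,"turn":0},{"gripper":0.1,"dx":0,"dy":0,"dz":0,"turn":0},{"gripper":0.1,"dx":0,"dy":0,"dz":0,"turn":0},{"gripper":0.1,"dx":0,"dy":0,"dz":0,"turn":0},{"gripper":0.1,"dx":0,"dy":0,"dz":0,"turn":0},{"gripper":0.1,"dx":0,"dy":0,"dz":0,"turn":0},{"gripper":0.1,"dx":0,"dy":0,"dz":0,"turn":0}]' 40
python3 -m inch '[{"gripper":0.1,"dx":0,"dy":0,"dz":-0.01,"turn":0},{"gripper":0.1,"dx":0,"dy":0,"dz":-0.03,"turn":0},{"gripper":0.1,"dx":0,"dy":0,"dz":-0.035,"turn":-6},{"gripper":0.1,"dx":0,"dy":0,"dz":-0.035,"turn":-6},{"gripper":0.1,"dx":0,"dy":0,"dz":-0.035,"turn":-6},{"gripper":0.1,"dx":0,"dy":0,"dz":-0.02,"turn":-5.5},{"gripper":0.1,"dx":0,"dy":0,"dz":0,"turn":0}]' 40
```

```text
clock: 10.5
eef_pos: [0.3666, 0.2643, 0.0153]
orientation: [[0.398, 0.917, 0.001], [0.917, -0.398, 0.0], [0.001, 0.001, -1.0]]
wrist_force: [0.1, -0.2, 5.6]
gripper_width: 0.0336
grasp_force: 40.0
clock: 11.08
eef_pos: [0.3685, 0.2651, 0.1846]
orientation: [[-0.003, 1.0, 0.009], [1.0, 0.003, 0.003], [0.003, 0.009, -1.0]]
wrist_force: [0.0, 0.6, -2.8]
gripper_width: 0.0335
grasp_force: 40.0
```

```bash
python3 -m inch '[{"gripper":0.1,"dx":-0.014,"dy":0.005,"dz":0,"turn":0},{"gripper":0.1,"dx":-0.03,"dy":0.009,"dz":0,"turn":0},{"gripper":0.1,"dx":-0.034,"dy":0.009,"dz":0,"turn":0},{"gripper":0.1,"dx":-0.034,"dy":0.009,"dz":0,"turn":0},{"gripper":0.1,"dx":-0.034,"dy":0.009,"dz":0,"turn":0},{"gripper":0.1,"dx":-0.034,"dy":0.009,"dz":0,"turn":0},{"gripper":0.1,"dx":-0.034,"dy":0.009,"dz":0,"turn":0},{"gripper":0.1,"dx":-0.034,"dy":0.009,"dz":0,"turn":0},{"gripper":0.1,"dx":-0.034,"dy":0.009,"dz":0,"turn":0},{"gripper":0.1,"dx":-0.034,"dy":0.009,"dz":0,"turn":0},{"gripper":0.1,"dx":-0.022,"dy":0.009,"dz":0,"turn":0},{"gripper":0.1,"dx":-0.015,"dy":0.005,"dz":0,"turn":0}]' 40
python3 -m inch '[{"gripper":0.1,"dx":0,"dy":0,"dz":0.01,"turn":0},{"gripper":0.1,"dx":0,"dy":0,"dz":0,"turn":0},{"gripper":0.1,"dx":0,"dy":0,"dz":0,"turn":0}]'
```

```text
clock: 12.08
eef_pos: [0.4649, -0.0911, 0.1771]
orientation: [[0.006, 1.0, -0.003], [1.0, -0.006, 0.001], [0.001, -0.003, -1.0]]
wrist_force: [1.1, 1.1, -2.4]
gripper_width: 0.0335
grasp_force: 40.0
clock: 12.33
eef_pos: [0.4638, -0.0875, 0.1669]
orientation: [[0.001, 1.0, -0.005], [1.0, -0.001, 0.003], [0.003, -0.005, -1.0]]
wrist_force: [-0.0, 0.5, -3.3]
gripper_width: 0.0333
grasp_force: 40.0
```

```bash
python3 -m inch '[{"gripper":0.1,"dx":0,"dy":0.004,"dz":0.02,"turn":0},{"gripper":0.1,"dx":0,"dy":0,"dz":0.03,"turn":0},{"gripper":0.1,"dx":0,"dy":0,"dz":0.03,"turn":0},{"gripper":0.1,"dx":0,"dy":0,"dz":0.017,"turn":0},{"gripper":0.1,"dx":0,"dy":0,"dz":0,"turn":0},{"gripper":0.48,"dx":0,"dy":0,"dz":0,"turn":0},{"gripper":0.48,"dx":0,"dy":0,"dz":0,"turn":0},{"gripper":0.48,"dx":0,"dy":0,"dz":0,"turn":0},{"gripper":0.48,"dx":0,"dy":0,"dz":0,"turn":0},{"gripper":0.48,"dx":0,"dy":0,"dz":0,"turn":0}]'
python3 -m inch '[{"gripper":0.48,"dx":0,"dy":0,"dz":-0.015,"turn":0},{"gripper":0.48,"dx":0,"dy":0,"dz":-0.035,"turn":0},{"gripper":0.48,"dx":0,"dy":0,"dz":-0.04,"turn":0},{"gripper":0.48,"dx":0,"dy":0,"dz":-0.03,"turn":0},{"gripper":0.6,"dx":0.01,"dy":0,"dz":-0.01,"turn":0},{"gripper":0.65,"dx":0.03,"dy":0,"dz":-0.01,"turn":0},{"gripper":0.65,"dx":0.04,"dy":0,"dz":-0.01,"turn":0},{"gripper":0.65,"dx":0.04,"dy":0,"dz":-0.01,"turn":0},{"gripper":0.65,"dx":0.04,"dy":0,"dz":-0.01,"turn":0},{"gripper":0.65,"dx":0.04,"dy":0.003,"dz":0,"turn":0},{"gripper":0.65,"dx":0.04,"dy":0.003,"dz":0,"turn":0},{"gripper":0.65,"dx":0.04,"dy":0.003,"dz":0,"turn":0}]'
python3 -m inch '[{"gripper":0.65,"dx":0.04,"dy":0.003,"dz":0.02,"turn":0},{"gripper":0.65,"dx":0.027,"dy":0.003,"dz":0.03,"turn":0},{"gripper":0.65,"dx":0,"dy":0,"dz":0.03,"turn":7},{"gripper":0.65,"dx":0,"dy":0,"dz":0.03,"turn":7},{"gripper":0.65,"dx":0,"dy":0,"dz":0.02,"turn":7},{"gripper":0.65,"dx":0,"dy":0,"dz":0,"turn":7},{"gripper":0.65,"dx":0,"dy":0,"dz":0,"turn":4.5},{"gripper":0.65,"dx":0,"dy":0,"dz":0,"turn":0},{"gripper":0.65,"dx":0,"dy":0,"dz":0,"turn":0}]'
python3 - <<'E'
from h import *
a=vision.get_image('wrist');c=vision.get_calibration('wrist');cv2.imwrite('pics/w4.png',a)
for o in blocks(a,c,(0,0,640,480)): print(o)
a=vision.get_image('scene');cv2.imwrite('pics/s4.png',a[150:400,200:520])
E
```

```text
clock: 13.17
eef_pos: [0.4709, -0.0895, 0.0739]
orientation: [[0.0, 1.0, 0.003], [1.0, -0.0, -0.001], [-0.001, 0.003, -1.0]]
wrist_force: [0.5, -0.1, 0.0]
gripper_width: 0.0436
grasp_force: 0.0
clock: 14.17
eef_pos: [0.4781, 0.1934, 0.2423]
orientation: [[-0.0, 1.0, 0.0], [1.0, 0.0, 0.0], [0.0, 0.0, -1.0]]
wrist_force: [0.7, -0.3, -0.4]
gripper_width: 0.06
grasp_force: 0.0
clock: 14.92
eef_pos: [0.4842, 0.2554, 0.1135]
orientation: [[0.535, 0.845, -0.0], [0.845, -0.535, 0.0], [-0.0, -0.0, -1.0]]
wrist_force: [0.5, 1.0, 0.2]
gripper_width: 0.0597
grasp_force: 0.0
(array([0.5685, 0.3692, 0.014 ]), np.float64(-22.3), np.float64(0.0523), 41)
(array([0.4454, 0.3728, 0.014 ]), np.float64(27.4), np.float64(0.0522), 38)
(array([0.6016, 0.2435, 0.014 ]), np.float64(-23.0), np.float64(0.0423), 41)
(array([0.5967, 0.2459, 0.014 ]), np.float64(-23.6), np.float64(0.0531), 35)
(array([0.4821, 0.2598, 0.014 ]), np.float64(-32.2), np.float64(0.0522), 38)
(array([0.4956, 0.1054, 0.014 ]), np.float64(-32.4), np.float64(0.0437), 3)
```

View pics/s4.png

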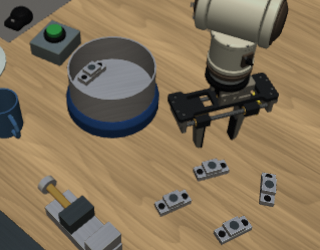

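The crop shows the first block at the back of the bowl around (92,70), with the remaining four still on the bench.

```bash
python3 -m inch '[{"gripper":0.65,"dx":0.0026,"dy":-0.004,"dz":0.03,"turn":0},{"gripper":0.65,"dx":0,"dy":0,"dz":0.035,"turn":0},{"gripper":0.65,"dx":0,"dy":0,"dz":0.022,"turn":0},{"gripper":0.65,"dx":0,"dy":0,"dz":0.01,"turn":0},{"gripper":0.3,"dx":0,"dy":0,"dz":0,"turn":0},{"gripper":0.1,"dx":0,"dy":0,"dz":0,"turn":0},{"gripper":0.1,"dx":0,"dy":0,"dz":0,"turn":0},{"gripper":0.1,"dx":0,"dy":0,"dz":0,"turn":0},{"gripper":0.1,"dx":0,"dy":0,"dz":0,"turn":0},{"gripper":0.1,"dx":0,"dy":0,"dz":0,"turn":0},{"gripper":0.1,"dx":0,"dy":0,"dz":0,"turn":0},{"gripper":0.1,"dx":0,"dy":0,"dz":0,"turn":0}]' 40
python3 -m inch '[{"gripper":0.1,"dx":0,"dy":0,"dz":-0.01,"turn":0},{"gripper":0.1,"dx":0,"dy":0,"dz":-0.03,"turn":0},{"gripper":0.1,"dx":0,"dy":0,"dz":-0.035,"turn":-7},{"gripper":0.1,"dx":0,"dy":0,"dz":-0.035,"turn":-7},{"gripper":0.1,"dx":0,"dy":0,"dz":-0.035,"turn":-7},{"gripper":0.1,"dx":0,"dy":0,"dz":-0.02,"turn":-7},{"gripper":0.1,"dx":0,"dy":0,"dz":0,"turn":-4.5},{"gripper":0.1,"dx":0,"dy":0,"dz":0,"turn":0}]' 40
```

```text
clock: 16.02
eef_pos: [0.4829, 0.26, 0.0177]
orientation: [[0.537, 0.843, 0.001], [0.843, -0.537, 0.001], [0.001, 0.0, -1.0]]
wrist_force: [-2.3, 2.1, 6.3]
gripper_width: 0.0334
grasp_force: 40.0
clock: 16.68
eef_pos: [0.4835, 0.2595, 0.1838]
orientation: [[-0.002, 1.0, 0.004], [1.0, 0.002, 0.0], [0.0, 0.004, -1.0]]
wrist_force: [-0.1, 0.2, -2.6]
gripper_width: 0.0334
grasp_force: 40.0
```

```bash
python3 -m inch '[{"gripper":0.1,"dx":-0.014,"dy":-0.0015,"dz":0,"turn":0},{"gripper":0.1,"dx":-0.03,"dy":-0.0015,"dz":0,"turn":0},{"gripper":0.1,"dx":-0.034,"dy":-0.0015,"dz":0,"turn":0},{"gripper":0.1,"dx":-0.034,"dy":-0.0015,"dz":0,"turn":0},{"gripper":0.1,"dx":-0.034,"dy":-0.0015,"dz":0,"turn":0},{"gripper":0.1,"dx":-0.034,"dy":-0.0015,"dz":0,"turn":0},{"gripper":0.1,"dx":-0.034,"dy":-0.0015,"dz":0,"turn":0},{"gripper":0.1,"dx":-0.034,"dy":-0.0015,"dz":0,"turn":0},{"gripper":0.1,"dx":-0.034,"dy":-0.0015,"dz":0,"turn":0},{"gripper":0.1,"dx":-0.02,"dy":-0.0015,"dz":0,"turn":0},{"gripper":0.1,"dx":-0.014,"dy":-0.0005,"dz":0,"turn":0},{"gripper":0.1,"dx":0,"dy":0,"dz":0,"turn":0}]' 40
python3 -m inch '[{"gripper":0.1,"dx":0,"dy":0,"dz":0.01,"turn":0},{"gripper":0.1,"dx":0,"dy":0,"dz":0,"turn":0},{"gripper":0.1,"dx":0,"dy":0,"dz":0,"turn":0}]'
```

```text
clock: 17.68
eef_pos: [0.4654, -0.0594, 0.1803]
orientation: [[0.006, 1.0, -0.003], [1.0, -0.006, -0.001], [-0.001, -0.003, -1.0]]
wrist_force: [-0.9, -0.2, -2.3]
gripper_width: 0.0332
grasp_force: 40.0
clock: 17.93
eef_pos: [0.4658, -0.0554, 0.1701]
orientation: [[-0.0, 1.0, -0.003], [1.0, 0.0, 0.001], [0.001, -0.003, -1.0]]
wrist_force: [-0.2, -0.1, -2.2]
gripper_width: 0.0333
grasp_force: 40.0
```

```bash
python3 -m inch '[{"gripper":0.1,"dx":0,"dy":0.001,"dz":0.02,"turn":0},{"gripper":0.1,"dx":0,"dy":0,"dz":0.03,"turn":0},{"gripper":0.1,"dx":0,"dy":0,"dz":0.03,"turn":0},{"gripper":0.1,"dx":0,"dy":0,"dz":0.019,"turn":0},{"gripper":0.1,"dx":0,"dy":0,"dz":0,"turn":0},{"gripper":0.48,"dx":0,"dy":0,"dz":0,"turn":0},{"gripper":0.48,"dx":0,"dy":0,"dz":0,"turn":0},{"gripper":0.48,"dx":0,"dy":0,"dz":0,"turn":0},{"gripper":0.48,"dx":0,"dy":0,"dz":0,"turn":0},{"gripper":0.48,"dx":0,"dy":0,"dz":0,"turn":0}]'
python3 -m inch '[{"gripper":0.48,"dx":0,"dy":0,"dz":-0.015,"turn":0},{"gripper":0.48,"dx":0,"dy":0,"dz":-0.035,"turn":0},{"gripper":0.48,"dx":0,"dy":0,"dz":-0.04,"turn":0},{"gripper":0.48,"dx":0,"dy":0,"dz":-0.03,"turn":0},{"gripper":0.6,"dx":0.01,"dy":0.004,"dz":-0.01,"turn":0},{"gripper":0.65,"dx":0.03,"dy":0.012,"dz":-0.01,"turn":0},{"gripper":0.65,"dx":0.036,"dy":0.016,"dz":-0.01,"turn":0},{"gripper":0.65,"dx":0.036,"dy":0.016,"dz":-0.01,"turn":0},{"gripper":0.65,"dx":0.036,"dy":0.016,"dz":-0.01,"turn":0},{"gripper":0.65,"dx":0.036,"dy":0.016,"dz":0,"turn":0},{"gripper":0.65,"dx":0.036,"dy":0.016,"dz":0,"turn":0},{"gripper":0.65,"dx":0.036,"dy":0.016,"dz":0,"turn":0}]'
python3 -m inch '[{"gripper":0.65,"dx":0.036,"dy":0.01,"dz":0.02,"turn":0},{"gripper":0.65,"dx":0.01,"dy":0.006,"dz":0.03,"turn":0},{"gripper":0.65,"dx":0,"dy":0,"dz":0.03,"turn":6},{"gripper":0.65,"dx":0,"dy":0,"dz":0.03,"turn":6},{"gripper":0.65,"dx":0,"dy":0,"dz":0.02,"turn":6},{"gripper":0.65,"dx":0,"dy":0,"dz":0,"turn":5.5},{"gripper":0.65,"dx":0,"dy":0,"dz":0,"turn":0},{"gripper":0.65,"dx":0,"dy":0,"dz":0,"turn":0}]'
cat > look.py <<'E'
from h import *
import sys
a=vision.get_image('wrist');c=vision.get_calibration('wrist');cv2.imwrite('pics/w_last.png',a)
s=r.sense();R=np.array(s['orientation']);p=np.array(s['eef_pos'])
for o in blocks(a,c,(0,0,640,480)):
    d=R.T@(o[0]-p); ang=np.degrees(np.arctan2(R[1,1],R[0,1]))
    print(o,'tool delta',d.round(4)[:2],'turn',round((ang-o[1]+90)%180-90,1))
print('wood/grey z',p)
E
python3 look.py
```

```text
clock: 18.77
eef_pos: [0.4689, -0.0568, 0.074]
orientation: [[-0.0, 1.0, 0.002], [1.0, 0.0, -0.001], [-0.001, 0.002, -1.0]]
wrist_force: [-0.4, -0.1, 1.3]
gripper_width: 0.0441
grasp_force: 0.0
clock: 19.77
eef_pos: [0.5802, 0.2021, 0.2423]
orientation: [[-0.0, 1.0, -0.0], [1.0, 0.0, 0.0], [0.0, -0.0, -1.0]]
wrist_force: [0.9, -2.0, 0.3]
gripper_width: 0.0598
grasp_force: 0.0
clock: 20.43
eef_pos: [0.5957, 0.2453, 0.1128]
orientation: [[0.396, 0.918, -0.0], [0.918, -0.396, 0.0], [-0.0, -0.0, -1.0]]
wrist_force: [0.5, -0.6, 0.2]
gripper_width: 0.0597
grasp_force: 0.0
(array([0.5682, 0.3696, 0.014 ]), np.float64(-22.5), np.float64(0.053), 41) tool delta [ 0.1029 -0.0751] turn -0.8
(array([0.4444, 0.3727, 0.014 ]), np.float64(27.6), np.float64(0.0536), 28) tool delta [ 0.0567 -0.19  ] turn -50.9
(array([0.5962, 0.2461, 0.014 ]), np.float64(-23.6), np.float64(0.0523), 38) tool delta [ 0.0006 -0.0004] turn 0.3
(array([0.468 , 0.1695, 0.014 ]), np.float64(-23.4), np.float64(0.0428), 3) tool delta [-0.1205 -0.0878] turn 0.1
(array([0.631 , 0.0989, 0.014 ]), np.float64(-23.4), np.float64(0.0433), 3) tool delta [-0.1207  0.0898] turn 0.1
wood/grey z [0.59623469 0.24532088 0.1136755 ]
```

```bash
python3 -m inch '[{"gripper":0.65,"dx":0.0005,"dy":0,"dz":0.03,"turn":0},{"gripper":0.65,"dx":0,"dy":0,"dz":0.035,"turn":0},{"gripper":0.65,"dx":0,"dy":0,"dz":0.022,"turn":0},{"gripper":0.65,"dx":0,"dy":0,"dz":0.009,"turn":0},{"gripper":0.3,"dx":0,"dy":0,"dz":0,"turn":0},{"gripper":0.1,"dx":0,"dy":0,"dz":0,"turn":0},{"gripper":0.1,"dx":0,"dy":0,"dz":0,"turn":0},{"gripper":0.1,"dx":0,"dy":0,"dz":0,"turn":0},{"gripper":0.1,"dx":0,"dy":0,"dz":0,"turn":0},{"gripper":0.1,"dx":0,"dy":0,"dz":0,"turn":0},{"gripper":0.1,"dx":0,"dy":0,"dz":0,"turn":0},{"gripper":0.1,"dx":0,"dy":0,"dz":0,"turn":0}]' 40
python3 -m inch '[{"gripper":0.1,"dx":0,"dy":0,"dz":-0.01,"turn":0},{"gripper":0.1,"dx":0,"dy":0,"dz":-0.03,"turn":0},{"gripper":0.1,"dx":0,"dy":0,"dz":-0.035,"turn":-6},{"gripper":0.1,"dx":0,"dy":0,"dz":-0.035,"turn":-6},{"gripper":0.1,"dx":0,"dy":0,"dz":-0.035,"turn":-6},{"gripper":0.1,"dx":0,"dy":0,"dz":-0.02,"turn":-5.5},{"gripper":0.1,"dx":0,"dy":0,"dz":0,"turn":0},{"gripper":0.1,"dx":0,"dy":0,"dz":0,"turn":0}]' 40
python3 -m inch '[{"gripper":0.1,"dx":-0.014,"dy":-0.007,"dz":0,"turn":0},{"gripper":0.1,"dx":-0.027,"dy":-0.013,"dz":0,"turn":0},{"gripper":0.1,"dx":-0.03,"dy":-0.014,"dz":0,"turn":0},{"gripper":0.1,"dx":-0.03,"dy":-0.014,"dz":0,"turn":0},{"gripper":0.1,"dx":-0.03,"dy":-0.014,"dz":0,"turn":0},{"gripper":0.1,"dx":-0.03,"dy":-0.014,"dz":0,"turn":0},{"gripper":0.1,"dx":-0.03,"dy":-0.014,"dz":0,"turn":0},{"gripper":0.1,"dx":-0.03,"dy":-0.014,"dz":0,"turn":0},{"gripper":0.1,"dx":-0.024,"dy":-0.012,"dz":0,"turn":0},{"gripper":0.1,"dx":-0.016,"dy":-0.008,"dz":0,"turn":0},{"gripper":0.1,"dx":-0.009,"dy":-0.004,"dz":0,"turn":0},{"gripper":0.1,"dx":0,"dy":0,"dz":0,"turn":0}]' 40
python3 -m inch '[{"gripper":0.1,"dx":0,"dy":0,"dz":0.01,"turn":0},{"gripper":0.1,"dx":0,"dy":0,"dz":0,"turn":0},{"gripper":0.1,"dx":0,"dy":0,"dz":0,"turn":0}]'
```

```text
clock: 21.48
eef_pos: [0.5965, 0.246, 0.0186]
orientation: [[0.398, 0.917, 0.001], [0.917, -0.398, 0.001], [0.001, 0.0, -1.0]]
wrist_force: [-2.9, 2.0, 6.2]
gripper_width: 0.0332
grasp_force: 40.0
clock: 22.15
eef_pos: [0.5967, 0.2453, 0.1831]
orientation: [[0.003, 1.0, 0.003], [1.0, -0.003, 0.0], [0.0, 0.003, -1.0]]
wrist_force: [0.5, -0.1, -3.8]
gripper_width: 0.0335
grasp_force: 40.0
clock: 23.15
eef_pos: [0.4663, -0.0256, 0.1799]
orientation: [[0.004, 1.0, -0.004], [1.0, -0.004, 0.001], [0.001, -0.004, -1.0]]
wrist_force: [0.5, -0.5, -2.3]
gripper_width: 0.0332
grasp_force: 40.0
clock: 23.4
eef_pos: [0.4675, -0.0235, 0.1706]
orientation: [[-0.001, 1.0, -0.003], [1.0, 0.001, 0.001], [0.001, -0.003, -1.0]]
wrist_force: [0.2, -0.0, -2.6]
gripper_width: 0.0331
grasp_force: 40.0
```

```bash
python3 -m inch '[{"gripper":0.1,"dx":0,"dy":0,"dz":0.02,"turn":0},{"gripper":0.1,"dx":0,"dy":0,"dz":0.03,"turn":0},{"gripper":0.1,"dx":0,"dy":0,"dz":0.03,"turn":0},{"gripper":0.1,"dx":0,"dy":0,"dz":0.018,"turn":0},{"gripper":0.1,"dx":0,"dy":0,"dz":0,"turn":0},{"gripper":0.48,"dx":0,"dy":0,"dz":0,"turn":0},{"gripper":0.48,"dx":0,"dy":0,"dz":0,"turn":0},{"gripper":0.48,"dx":0,"dy":0,"dz":0,"turn":0},{"gripper":0.48,"dx":0,"dy":0,"dz":0,"turn":0},{"gripper":0.48,"dx":0,"dy":0,"dz":0,"turn":0}]'
python3 -m inch '[{"gripper":0.48,"dx":0,"dy":0,"dz":-0.015,"turn":0},{"gripper":0.48,"dx":0,"dy":0,"dz":-0.035,"turn":0},{"gripper":0.48,"dx":0,"dy":0,"dz":-0.04,"turn":0},{"gripper":0.48,"dx":0,"dy":0,"dz":-0.03,"turn":0},{"gripper":0.6,"dx":0.013,"dy":0.004,"dz":-0.01,"turn":0},{"gripper":0.65,"dx":0.03,"dy":0.008,"dz":-0.01,"turn":0},{"gripper":0.65,"dx":0.04,"dy":0.01,"dz":-0.01,"turn":0},{"gripper":0.65,"dx":0.04,"dy":0.01,"dz":-0.01,"turn":0},{"gripper":0.65,"dx":0.04,"dy":0.01,"dz":-0.01,"turn":0},{"gripper":0.65,"dx":0.04,"dy":0.01,"dz":0,"turn":0},{"gripper":0.65,"dx":0.04,"dy":0.01,"dz":0,"turn":0},{"gripper":0.65,"dx":0.04,"dy":0.01,"dz":0,"turn":0}]'
python3 -m inch '[{"gripper":0.65,"dx":0.04,"dy":0.01,"dz":0.01,"turn":0},{"gripper":0.65,"dx":0.04,"dy":0.01,"dz":0.02,"turn":0},{"gripper":0.65,"dx":0.03,"dy":0.008,"dz":0.02,"turn":0},{"gripper":0.65,"dx":0,"dy":0,"dz":0.03,"turn":6},{"gripper":0.65,"dx":0,"dy":0,"dz":0.03,"turn":6},{"gripper":0.65,"dx":0,"dy":0,"dz":0.02,"turn":6},{"gripper":0.65,"dx":0,"dy":0,"dz":0,"turn":4.5},{"gripper":0.65,"dx":0,"dy":0,"dz":0,"turn":0},{"gripper":0.65,"dx":0,"dy":0,"dz":0,"turn":0}]'
python3 look.py
```

```text
clock: 24.23
eef_pos: [0.4691, -0.0249, 0.0754]
orientation: [[-0.0, 1.0, 0.002], [1.0, 0.0, -0.001], [-0.001, 0.002, -1.0]]
wrist_force: [0.0, -0.2, 0.4]
gripper_width: 0.0441
grasp_force: 0.0
clock: 25.23
eef_pos: [0.5399, 0.2584, 0.2446]
orientation: [[-0.0, 1.0, 0.002], [1.0, 0.0, 0.0], [0.0, 0.002, -1.0]]
wrist_force: [0.8, -0.1, -0.0]
gripper_width: 0.0595
grasp_force: 0.0
clock: 25.98
eef_pos: [0.5669, 0.362, 0.1164]
orientation: [[0.381, 0.925, 0.001], [0.925, -0.381, 0.0], [0.001, 0.001, -1.0]]
wrist_force: [-0.9, 0.6, 0.1]
gripper_width: 0.0594
grasp_force: 0.0
(array([0.595 , 0.4939, 0.014 ]), np.float64(-63.9), np.float64(0.0527), 41) tool delta [ 0.1322 -0.0247] turn 41.5
(array([0.5684, 0.3688, 0.014 ]), np.float64(-22.4), np.float64(0.0522), 39) tool delta [ 0.0064 -0.0017] turn 0.0
(array([0.4388, 0.2825, 0.014 ]), np.float64(-22.5), np.float64(0.0437), 3) tool delta [-0.1228 -0.0887] turn 0.1
(array([0.605 , 0.2137, 0.014 ]), np.float64(-22.5), np.float64(0.0442), 3) tool delta [-0.1231  0.0912] turn 0.1
wood/grey z [0.56732889 0.36216026 0.11703767]
```

```bash
python3 -m inch '[{"gripper":0.65,"dx":0.0065,"dy":-0.0015,"dz":0.033,"turn":0},{"gripper":0.65,"dx":0,"dy":0,"dz":0.035,"turn":0},{"gripper":0.65,"dx":0,"dy":0,"dz":0.022,"turn":0},{"gripper":0.65,"dx":0,"dy":0,"dz":0.01,"turn":0},{"gripper":0.3,"dx":0,"dy":0,"dz":0,"turn":0},{"gripper":0.1,"dx":0,"dy":0,"dz":0,"turn":0},{"gripper":0.1,"dx":0,"dy":0,"dz":0,"turn":0},{"gripper":0.1,"dx":0,"dy":0,"dz":0,"turn":0},{"gripper":0.1,"dx":0,"dy":0,"dz":0,"turn":0},{"gripper":0.1,"dx":0,"dy":0,"dz":0,"turn":0},{"gripper":0.1,"dx":0,"dy":0,"dz":0,"turn":0},{"gripper":0.1,"dx":0,"dy":0,"dz":0,"turn":0}]' 40
python3 -m inch '[{"gripper":0.1,"dx":0,"dy":0,"dz":-0.01,"turn":0},{"gripper":0.1,"dx":0,"dy":0,"dz":-0.03,"turn":0},{"gripper":0.1,"dx":0,"dy":0,"dz":-0.035,"turn":-6},{"gripper":0.1,"dx":0,"dy":0,"dz":-0.035,"turn":-6},{"gripper":0.1,"dx":0,"dy":0,"dz":-0.035,"turn":-6},{"gripper":0.1,"dx":0,"dy":0,"dz":-0.02,"turn":-4.5},{"gripper":0.1,"dx":0,"dy":0,"dz":0,"turn":0},{"gripper":0.1,"dx":0,"dy":0,"dz":0,"turn":0}]' 40
python3 -m inch '[{"gripper":0.1,"dx":-0.014,"dy":-0.004,"dz":0,"turn":0},{"gripper":0.1,"dx":-0.032,"dy":-0.009,"dz":0,"turn":0},{"gripper":0.1,"dx":-0.036,"dy":-0.01,"dz":0,"turn":0},{"gripper":0.1,"dx":-0.036,"dy":-0.01,"dz":0,"turn":0},{"gripper":0.1,"dx":-0.036,"dy":-0.01,"dz":0,"turn":0},{"gripper":0.1,"dx":-0.036,"dy":-0.01,"dz":0,"turn":0},{"gripper":0.1,"dx":-0.036,"dy":-0.01,"dz":0,"turn":0},{"gripper":0.1,"dx":-0.036,"dy":-0.01,"dz":0,"turn":0},{"gripper":0.1,"dx":-0.036,"dy":-0.01,"dz":0,"turn":0},{"gripper":0.1,"dx":-0.033,"dy":-0.01,"dz":0,"turn":0},{"gripper":0.1,"dx":-0.02,"dy":-0.006,"dz":0,"turn":0},{"gripper":0.1,"dx":-0.01,"dy":-0.001,"dz":0,"turn":0}]' 40
python3 -m inch '[{"gripper":0.1,"dx":0,"dy":0,"dz":0.01,"turn":0},{"gripper":0.1,"dx":0,"dy":0,"dz":0,"turn":0},{"gripper":0.1,"dx":0,"dy":0,"dz":0,"turn":0}]'
```

```text
clock: 27.03
eef_pos: [0.5681, 0.3691, 0.0171]
orientation: [[0.382, 0.924, 0.001], [0.924, -0.382, 0.001], [0.001, 0.001, -1.0]]
wrist_force: [-3.1, 1.2, 7.0]
gripper_width: 0.0336
grasp_force: 40.0
clock: 27.7
eef_pos: [0.5681, 0.3685, 0.1813]
orientation: [[0.002, 1.0, 0.002], [1.0, -0.002, 0.001], [0.001, 0.002, -1.0]]
wrist_force: [-0.2, 0.1, -2.8]
gripper_width: 0.0333
grasp_force: 40.0
clock: 28.7
eef_pos: [0.4647, 0.0055, 0.1775]
orientation: [[0.005, 1.0, -0.006], [1.0, -0.005, 0.001], [0.0, -0.006, -1.0]]
wrist_force: [-0.3, 1.5, -3.6]
gripper_width: 0.0336
grasp_force: 40.0
clock: 28.95
eef_pos: [0.4665, 0.0088, 0.1686]
orientation: [[-0.0, 1.0, -0.004], [1.0, 0.0, 0.002], [0.002, -0.004, -1.0]]
wrist_force: [-0.2, 0.4, -2.9]
gripper_width: 0.0333
grasp_force: 40.0
```

```bash
python3 -m inch '[{"gripper":0.1,"dx":0,"dy":0.001,"dz":0.02,"turn":0},{"gripper":0.1,"dx":0,"dy":0,"dz":0.03,"turn":0},{"gripper":0.1,"dx":0,"dy":0,"dz":0.03,"turn":0},{"gripper":0.1,"dx":0,"dy":0,"dz":0.017,"turn":0},{"gripper":0.1,"dx":0,"dy":0,"dz":0,"turn":0},{"gripper":0.48,"dx":0,"dy":0,"dz":0,"turn":0},{"gripper":0.48,"dx":0,"dy":0,"dz":0,"turn":0},{"gripper":0.48,"dx":0,"dy":0,"dz":0,"turn":0},{"gripper":0.48,"dx":0,"dy":0,"dz":0,"turn":0},{"gripper":0.48,"dx":0,"dy":0,"dz":0,"turn":0}]'
python3 -m inch '[{"gripper":0.48,"dx":0,"dy":0,"dz":-0.015,"turn":0},{"gripper":0.48,"dx":0,"dy":0,"dz":-0.035,"turn":0},{"gripper":0.48,"dx":0,"dy":0,"dz":-0.04,"turn":0},{"gripper":0.48,"dx":0,"dy":0,"dz":-0.03,"turn":0},{"gripper":0.6,"dx":0.013,"dy":-0.002,"dz":-0.01,"turn":0},{"gripper":0.65,"dx":0.03,"dy":-0.002,"dz":-0.01,"turn":0},{"gripper":0.65,"dx":0.038,"dy":-0.002,"dz":-0.01,"turn":0},{"gripper":0.65,"dx":0.038,"dy":-0.002,"dz":-0.01,"turn":0},{"gripper":0.65,"dx":0.038,"dy":-0.002,"dz":-0.01,"turn":0},{"gripper":0.65,"dx":0.038,"dy":-0.002,"dz":0,"turn":0},{"gripper":0.65,"dx":0.038,"dy":-0.002,"dz":0,"turn":0},{"gripper":0.65,"dx":0.038,"dy":-0.002,"dz":0,"turn":0}]'
python3 -m inch '[{"gripper":0.65,"dx":0.038,"dy":-0.002,"dz":0.01,"turn":0},{"gripper":0.65,"dx":0.036,"dy":-0.002,"dz":0.02,"turn":0},{"gripper":0.65,"dx":0.02,"dy":-0.002,"dz":0.02,"turn":0},{"gripper":0.65,"dx":0,"dy":0,"dz":0.03,"turn":-7},{"gripper":0.65,"dx":0,"dy":0,"dz":0.03,"turn":-7},{"gripper":0.65,"dx":0,"dy":0,"dz":0.02,"turn":-7},{"gripper":0.65,"dx":0,"dy":0,"dz":0,"turn":-6.5},{"gripper":0.65,"dx":0,"dy":0,"dz":0,"turn":0},{"gripper":0.65,"dx":0,"dy":0,"dz":0,"turn":0}]'
python3 look.py
```

```text
clock: 29.78
eef_pos: [0.4698, 0.0073, 0.075]
orientation: [[-0.0, 1.0, 0.003], [1.0, 0.0, -0.001], [-0.001, 0.003, -1.0]]
wrist_force: [-0.3, 0.1, 0.1]
gripper_width: 0.0441
grasp_force: 0.0
clock: 30.78
eef_pos: [0.4525, 0.2805, 0.2448]
orientation: [[0.0, 1.0, 0.002], [1.0, -0.0, 0.001], [0.001, 0.002, -1.0]]
wrist_force: [0.5, 0.3, 0.4]
gripper_width: 0.0599
grasp_force: 0.0
clock: 31.53
eef_pos: [0.4471, 0.3727, 0.1144]
orientation: [[-0.459, 0.889, 0.001], [0.889, 0.459, 0.001], [0.0, 0.001, -1.0]]
wrist_force: [0.1, -0.8, 0.2]
gripper_width: 0.0596
grasp_force: 0.0
(array([0.596 , 0.4937, 0.014 ]), np.float64(-63.8), np.float64(0.0524), 166) tool delta [0.0392 0.1872] turn -88.9
(array([0.4459, 0.3725, 0.014 ]), np.float64(27.5), np.float64(0.0522), 37) tool delta [ 0.0004 -0.0018] turn -0.2
(array([0.4267, 0.2238, 0.014 ]), np.float64(27.2), np.float64(0.045), 3) tool delta [-0.123  -0.0871] turn 0.1
(array([0.5855, 0.3053, 0.014 ]), np.float64(27.1), np.float64(0.0452), 3) tool delta [-0.1234  0.0914] turn 0.2
wood/grey z [0.44745807 0.37289065 0.11495249]
```

```bash
python3 -m inch '[{"gripper":0.65,"dx":0.0005,"dy":-0.0015,"dz":0.032,"turn":0},{"gripper":0.65,"dx":0,"dy":0,"dz":0.035,"turn":0},{"gripper":0.65,"dx":0,"dy":0,"dz":0.022,"turn":0},{"gripper":0.65,"dx":0,"dy":0,"dz":0.009,"turn":0},{"gripper":0.3,"dx":0,"dy":0,"dz":0,"turn":0},{"gripper":0.1,"dx":0,"dy":0,"dz":0,"turn":0},{"gripper":0.1,"dx":0,"dy":0,"dz":0,"turn":0},{"gripper":0.1,"dx":0,"dy":0,"dz":0,"turn":0},{"gripper":0.1,"dx":0,"dy":0,"dz":0,"turn":0},{"gripper":0.1,"dx":0,"dy":0,"dz":0,"turn":0},{"gripper":0.1,"dx":0,"dy":0,"dz":0,"turn":0},{"gripper":0.1,"dx":0,"dy":0,"dz":0,"turn":0}]' 40
python3 -m inch '[{"gripper":0.1,"dx":0,"dy":0,"dz":-0.01,"turn":0},{"gripper":0.1,"dx":0,"dy":0,"dz":-0.03,"turn":0},{"gripper":0.1,"dx":0,"dy":0,"dz":-0.035,"turn":7},{"gripper":0.1,"dx":0,"dy":0,"dz":-0.035,"turn":7},{"gripper":0.1,"dx":0,"dy":0,"dz":-0.035,"turn":7},{"gripper":0.1,"dx":0,"dy":0,"dz":-0.02,"turn":6.5},{"gripper":0.1,"dx":0,"dy":0,"dz":0,"turn":0},{"gripper":0.1,"dx":0,"dy":0,"dz":0,"turn":0}]' 40
python3 -m inch '[{"gripper":0.1,"dx":-0.014,"dy":0.002,"dz":0,"turn":0},{"gripper":0.1,"dx":-0.03,"dy":0.002,"dz":0,"turn":0},{"gripper":0.1,"dx":-0.033,"dy":0.002,"dz":0,"turn":0},{"gripper":0.1,"dx":-0.033,"dy":0.002,"dz":0,"turn":0},{"gripper":0.1,"dx":-0.033,"dy":0.002,"dz":0,"turn":0},{"gripper":0.1,"dx":-0.033,"dy":0.002,"dz":0,"turn":0},{"gripper":0.1,"dx":-0.033,"dy":0.002,"dz":0,"turn":0},{"gripper":0.1,"dx":-0.033,"dy":0.002,"dz":0,"turn":0},{"gripper":0.1,"dx":-0.033,"dy":0.002,"dz":0,"turn":0},{"gripper":0.1,"dx":-0.03,"dy":0.002,"dz":0,"turn":0},{"gripper":0.1,"dx":-0.018,"dy":0.002,"dz":0,"turn":0},{"gripper":0.1,"dx":-0.009,"dy":0,"dz":0,"turn":0}]' 40
python3 -m inch '[{"gripper":0.1,"dx":0,"dy":0,"dz":0.01,"turn":0},{"gripper":0.1,"dx":0,"dy":0,"dz":0,"turn":0},{"gripper":0.1,"dx":0,"dy":0,"dz":0,"turn":0}]'
```

```text
clock: 32.58
eef_pos: [0.445, 0.3723, 0.0167]
orientation: [[-0.461, 0.887, -0.0], [0.887, 0.461, -0.0], [-0.0, -0.0, -1.0]]
wrist_force: [-3.6, -2.4, 6.2]
gripper_width: 0.0332
grasp_force: 40.0
clock: 33.25
eef_pos: [0.4456, 0.3725, 0.1815]
orientation: [[-0.003, 1.0, 0.002], [1.0, 0.003, 0.001], [0.001, 0.002, -1.0]]
wrist_force: [0.1, 0.0, -3.8]
gripper_width: 0.0333
grasp_force: 40.0
clock: 34.25
eef_pos: [0.4652, 0.0375, 0.178]
orientation: [[0.001, 1.0, -0.005], [1.0, -0.001, -0.0], [-0.0, -0.005, -1.0]]
wrist_force: [-0.5, 0.3, -2.7]
gripper_width: 0.0334
grasp_force: 40.0
clock: 34.5
eef_pos: [0.4655, 0.0413, 0.1686]
orientation: [[-0.001, 1.0, -0.004], [1.0, 0.001, 0.001], [0.001, -0.004, -1.0]]
wrist_force: [0.7, 0.1, -2.5]
gripper_width: 0.033
grasp_force: 40.0
```

```bash
python3 -m inch '[{"gripper":0.1,"dx":-0.001,"dy":0.001,"dz":0.02,"turn":0},{"gripper":0.1,"dx":0,"dy":0,"dz":0.03,"turn":0},{"gripper":0.1,"dx":0,"dy":0,"dz":0.03,"turn":0},{"gripper":0.1,"dx":0,"dy":0,"dz":0.017,"turn":0},{"gripper":0.1,"dx":0,"dy":0,"dz":0,"turn":0},{"gripper":0.48,"dx":0,"dy":0,"dz":0,"turn":0},{"gripper":0.48,"dx":0,"dy":0,"dz":0,"turn":0},{"gripper":0.48,"dx":0,"dy":0,"dz":0,"turn":0},{"gripper":0.48,"dx":0,"dy":0,"dz":0,"turn":0},{"gripper":0.48,"dx":0,"dy":0,"dz":0,"turn":0}]'
python3 -m inch '[{"gripper":0.48,"dx":0,"dy":0,"dz":-0.015,"turn":0},{"gripper":0.48,"dx":0,"dy":0,"dz":-0.035,"turn":0},{"gripper":0.48,"dx":0,"dy":0,"dz":-0.04,"turn":0},{"gripper":0.48,"dx":0,"dy":0,"dz":-0.04,"turn":0},{"gripper":1,"dx":-0.016,"dy":0,"dz":-0.04,"turn":0},{"gripper":1,"dx":-0.016,"dy":0,"dz":-0.04,"turn":0},{"gripper":1,"dx":-0.016,"dy":0,"dz":-0.03,"turn":0},{"gripper":1,"dx":-0.016,"dy":0,"dz":-0.01,"turn":0},{"gripper":1,"dx":0,"dy":0,"dz":0,"turn":0},{"gripper":1,"dx":0,"dy":0,"dz":0,"turn":0}]'
python3 - <<'E'
from h import *
a=vision.get_image('wrist');cv2.imwrite('pics/w5.png',a)
print(wpos('drum_rim',.12),wpos('drum_floor',.05),wpos('block0_mid',.062))
vision.get_image('scene');print(wpos('lid',0,'scene'))
s=vision.get_image('side');cv2.imwrite('pics/s5.png',s);print(wpos('lid',0,'side'))
E
```

```text
clock: 35.33
eef_pos: [0.4692, 0.0391, 0.075]
orientation: [[-0.0, 1.0, 0.003], [1.0, 0.0, -0.0], [-0.0, 0.003, -1.0]]
wrist_force: [-1.0, -0.2, 1.0]
gripper_width: 0.044
grasp_force: 0.0
clock: 36.17
eef_pos: [0.4683, -0.0241, 0.3217]
orientation: [[0.001, 1.0, 0.002], [1.0, -0.001, -0.0], [-0.0, 0.002, -1.0]]
wrist_force: [0.2, -0.2, -0.9]
gripper_width: 0.0818
grasp_force: 0.0
[] [(0.6, array([316., 212.]), array([ 0.4676, -0.0251,  0.05  ]))] [(0.98, array([315., 185.]), array([0.4667, 0.0077, 0.062 ]))]
[(0.91, array([163., 213.]), array([ 0.6146, -0.3972,  0.    ]))]
[(0.97, array([344., 164.]), array([ 0.6081, -0.3831,  0.    ])), (0.64, array([232., 265.]), array([0.7676, 0.1433, 0.    ])), (0.52, array([352., 229.]), array([ 0.4894, -0.1067,  0.    ])), (0.51, array([359., 224.]), array([ 0.4748, -0.1305,  0.    ]))]
```

View pics/w5.png

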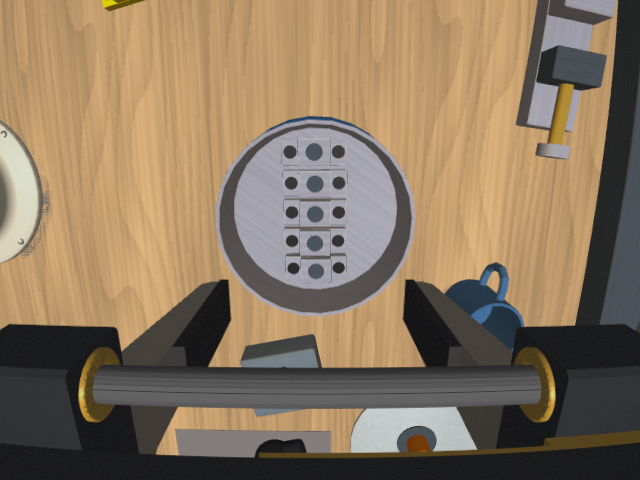

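View pics/s5.png

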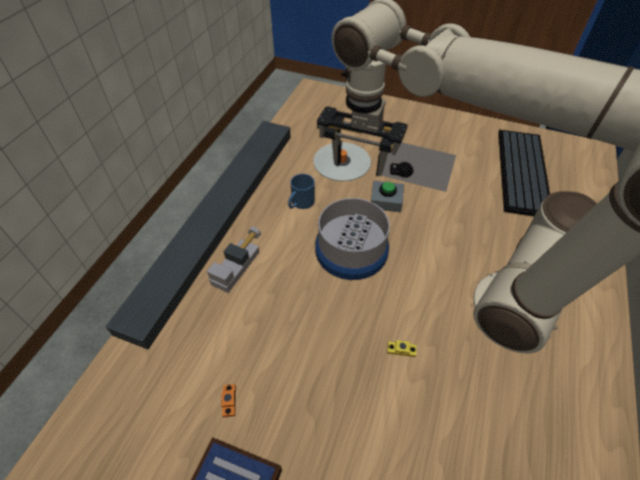

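All five blocks lie flat in the bowl, and its rim circle is centred at about (315,215.5) in the wrist view. In the side view the lid, at (343,163), may have shifted a little. I go above it.

```bash
python3 - <<'E'
from h import *
print(pix2w('wrist',(315,215.5),.12))
E
python3 -m inch '[{"gripper":1,"dx":-0.015,"dy":0.006,"dz":0,"turn":0},{"gripper":1,"dx":-0.03,"dy":0.012,"dz":0,"turn":0},{"gripper":1,"dx":-0.037,"dy":0.015,"dz":0.01,"turn":0},{"gripper":1,"dx":-0.037,"dy":0.015,"dz":0.01,"turn":0},{"gripper":1,"dx":-0.037,"dy":0.015,"dz":0.01,"turn":0},{"gripper":1,"dx":-0.037,"dy":0.015,"dz":0.01,"turn":0},{"gripper":1,"dx":-0.037,"dy":0.015,"dz":0.01,"turn":0},{"gripper":1,"dx":-0.037,"dy":0.015,"dz":0.01,"turn":0},{"gripper":1,"dx":-0.037,"dy":0.015,"dz":0.02,"turn":0},{"gripper":1,"dx":-0.037,"dy":0.015,"dz":0.02,"turn":0},{"gripper":1,"dx":-0.023,"dy":0.007,"dz":0.02,"turn":0},{"gripper":1,"dx":0,"dy":0,"dz":0,"turn":0}]'
python3 -m inch '[{"gripper":1,"dx":0,"dy":0,"dz":0,"turn":0},{"gripper":1,"dx":0,"dy":0,"dz":0,"turn":0}]'
python3 - <<'E'
from h import *
a=vision.get_image('wrist');cv2.imwrite('pics/w6.png',a)
print(r.sense()['eef_pos'],wpos('lid',0))
E
```

```text
[ 0.46779501 -0.01705103  0.12      ]
clock: 37.57
eef_pos: [0.6088, -0.3855, 0.1956]
orientation: [[0.004, 1.0, -0.008], [1.0, -0.004, 0.005], [0.005, -0.008, -1.0]]
wrist_force: [0.8, 0.1, -1.4]
gripper_width: 0.0918
grasp_force: 0.0
clock: 37.73
eef_pos: [0.6113, -0.3821, 0.2042]
orientation: [[-0.001, 1.0, 0.0], [1.0, 0.001, 0.0], [0.0, 0.0, -1.0]]
wrist_force: [0.1, -0.1, 0.8]
gripper_width: 0.0917
grasp_force: 0.0
[ 0.61166581 -0.3819436   0.20534628] [(0.66, array([325., 216.]), array([ 0.6226, -0.3779,  0.    ]))]
```

View pics/w6.png

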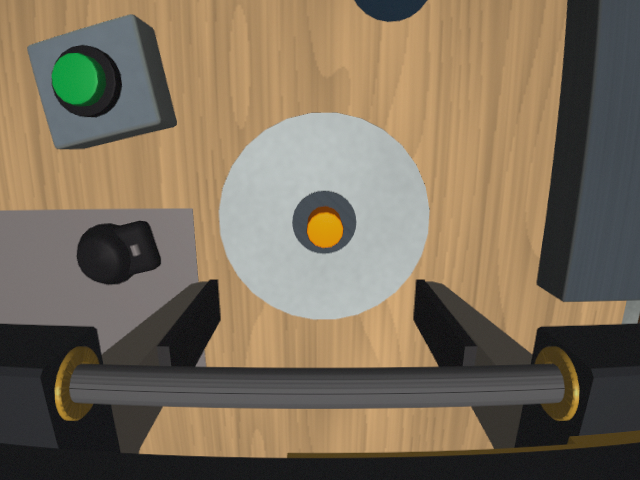

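The lid lies flat, with its flange centred at about (324,215) and the knob top at (325,230). Lid and drum centres need fitting by the same method.

```bash
python3 - <<'E'
from h import *
s=r.sense();c0=vision.get_calibration('wrist');Rt=np.array(s['orientation']);pt=np.array(s['eef_pos'])
Rc=np.array(c0['R']);oc=-Rc.T@np.array(c0['t'])
off=Rt.T@(oc-pt);print('cam in tool',off.round(4))
def cal(p):
    R0=np.array([[0,1,0],[1,0,0],[0,0,-1.]]);Rn=(Rc@Rt)@R0.T;o=np.array(p)+R0@off
    c=dict(c0);c['R']=Rn;c['t']=-Rn@o;return c
def circ(img,lo,hi,cal_,z,inner=False):
    pts=[]
    return pts
def flange(f,p,z):
    a=cv2.imread(f);h=cv2.cvtColor(a,cv2.COLOR_BGR2HSV)
    m=((h[...,1]<35)&(h[...,2]>150)).astype(np.uint8);n,l,st,ce=cv2.connectedComponentsWithStats(m)
    i=1+st[1:,4].argmax();cs,_=cv2.findContours((l==i).astype(np.uint8),0,cv2.CHAIN_APPROX_NONE);q=max(cs,key=cv2.contourArea)[:,0]
    c=cal(p);W=np.array([pix2w('wrist',u,z,c)[:2] for u in q if u[1]<270])
    A=np.c_[2*W,np.ones(len(W))];x=np.linalg.lstsq(A,(W**2).sum(1),rcond=None)[0]
    print(f,x[:2].round(4),'R',np.sqrt(x[2]+x[:2]@x[:2]).round(4),st[i])
flange('pics/w6.png',pt,.014)
flange('pics/w1.png',(.46835,-.0251,.2549),.126)
a=cv2.imread('pics/w5.png');g=cv2.cvtColor(a,cv2.COLOR_BGR2GRAY);e=cv2.Canny(g,50,120)
c=cal((.4683,-.0241,.3217));q=np.argwhere(e)[:,::-1]
W=np.array([pix2w('wrist',u,.12,c)[:2] for u in q if u[1]<310])
best=None
for R in (.094,.098):
  B=max(((np.abs(np.hypot(W[:,0]-x,W[:,1]-y)-R)<.0008).sum(),x,y) for x in np.arange(.455,.48,.0005) for y in np.arange(-.04,-.005,.0005))
  print(R,B)
E
```

```text
cam in tool [ 0.0709  0.0015 -0.1708]
pics/w6.png [ 0.6205 -0.3805] R 0.0994 [  219   113   210   206 30881]
pics/w1.png [ 0.4691 -0.0246] R 0.0988 [  191   108   250   243 42797]
0.094 (np.int64(611), np.float64(0.4685), np.float64(-0.02599999999999999))
0.098 (np.int64(236), np.float64(0.47200000000000003), np.float64(-0.022999999999999986))
```

```bash
python3 -m inch '[{"gripper":1,"dx":0.0015,"dy":0.009,"dz":0.02,"turn":0},{"gripper":1,"dx":0,"dy":0,"dz":0.035,"turn":0},{"gripper":1,"dx":0,"dy":0,"dz":0.035,"turn":0},{"gripper":1,"dx":0,"dy":0,"dz":0.035,"turn":0},{"gripper":1,"dx":0,"dy":0,"dz":0.03,"turn":0},{"gripper":1,"dx":0,"dy":0,"dz":0.02,"turn":0},{"gripper":1,"dx":0,"dy":0,"dz":0.008,"turn":0},{"gripper":1,"dx":0,"dy":0,"dz":0,"turn":0},{"gripper":0.3,"dx":0,"dy":0,"dz":0,"turn":0},{"gripper":0.1,"dx":0,"dy":0,"dz":0,"turn":0}]' 40
python3 -m inch '[{"gripper":0,"dx":0,"dy":0,"dz":0,"turn":0},{"gripper":0,"dx":0,"dy":0,"dz":0,"turn":0},{"gripper":0,"dx":0,"dy":0,"dz":0,"turn":0},{"gripper":0,"dx":0,"dy":0,"dz":0,"turn":0},{"gripper":0,"dx":0,"dy":0,"dz":0,"turn":0},{"gripper":0,"dx":0,"dy":0,"dz":0,"turn":0},{"gripper":0,"dx":0,"dy":0,"dz":0,"turn":0},{"gripper":0,"dx":0,"dy":0,"dz":0,"turn":0},{"gripper":0,"dx":0,"dy":0,"dz":0,"turn":0}]' 40
```

```text
clock: 38.67
eef_pos: [0.6217, -0.3824, 0.0241]
orientation: [[-0.0, 1.0, 0.004], [1.0, 0.0, -0.003], [-0.003, 0.004, -1.0]]
wrist_force: [0.2, -0.1, -0.5]
gripper_width: 0.0808
grasp_force: 0.0
clock: 39.42
eef_pos: [0.6193, -0.3813, 0.0205]
orientation: [[-0.0, 1.0, -0.002], [1.0, 0.0, 0.0], [0.0, -0.002, -1.0]]
wrist_force: [-3.0, 0.2, 2.2]
gripper_width: 0.0313
grasp_force: 40.0
```

```bash
python3 -m inch '[{"gripper":0,"dx":0,"dy":0,"dz":-0.01,"turn":0},{"gripper":0,"dx":0,"dy":0,"dz":-0.03,"turn":0},{"gripper":0,"dx":0,"dy":0,"dz":-0.035,"turn":0},{"gripper":0,"dx":0,"dy":0,"dz":-0.035,"turn":0},{"gripper":0,"dx":0,"dy":0,"dz":-0.035,"turn":0},{"gripper":0,"dx":0,"dy":0,"dz":-0.03,"turn":0},{"gripper":0,"dx":0,"dy":0,"dz":-0.02,"turn":0},{"gripper":0,"dx":0,"dy":0,"dz":-0.01,"turn":0},{"gripper":0,"dx":0,"dy":0,"dz":0,"turn":0}]' 40
python3 -m inch '[{"gripper":0,"dx":0.015,"dy":-0.006,"dz":0,"turn":0},{"gripper":0,"dx":0.03,"dy":-0.013,"dz":0,"turn":0},{"gripper":0,"dx":0.034,"dy":-0.014,"dz":0,"turn":0},{"gripper":0,"dx":0.034,"dy":-0.014,"dz":0,"turn":0},{"gripper":0,"dx":0.034,"dy":-0.014,"dz":0,"turn":0},{"gripper":0,"dx":0.034,"dy":-0.014,"dz":0,"turn":0},{"gripper":0,"dx":0.034,"dy":-0.014,"dz":0,"turn":0},{"gripper":0,"dx":0.034,"dy":-0.014,"dz":0,"turn":0},{"gripper":0,"dx":0.034,"dy":-0.015,"dz":0,"turn":0},{"gripper":0,"dx":0.034,"dy":-0.015,"dz":0,"turn":0},{"gripper":0,"dx":0.026,"dy":-0.012,"dz":0,"turn":0},{"gripper":0,"dx":0.013,"dy":-0.006,"dz":0,"turn":0}]' 40
python3 -m inch '[{"gripper":0,"dx":0,"dy":0,"dz":0.01,"turn":0},{"gripper":0,"dx":0,"dy":0,"dz":0,"turn":0},{"gripper":0,"dx":0,"dy":0,"dz":0,"turn":0},{"gripper":0,"dx":0,"dy":0,"dz":0,"turn":0}]' 40
```

```text
clock: 40.17
eef_pos: [0.6211, -0.3819, 0.2287]
orientation: [[-0.0, 1.0, 0.004], [1.0, 0.0, -0.003], [-0.003, 0.004, -1.0]]
wrist_force: [0.6, 0.7, -3.7]
gripper_width: 0.0311
grasp_force: 40.0
clock: 41.17
eef_pos: [0.4661, -0.0219, 0.223]
orientation: [[-0.002, 1.0, -0.005], [1.0, 0.002, 0.003], [0.003, -0.005, -1.0]]
wrist_force: [0.3, 0.1, -3.1]
gripper_width: 0.0312
grasp_force: 40.0
clock: 41.5
eef_pos: [0.4692, -0.0264, 0.215]
orientation: [[0.001, 1.0, -0.001], [1.0, -0.001, -0.0], [-0.0, -0.001, -1.0]]
wrist_force: [-0.2, -0.2, -4.3]
gripper_width: 0.0314
grasp_force: 40.0
```

```bash
python3 -m inch '[{"gripper":0,"dx":0.001,"dy":-0.0005,"dz":0.02,"turn":0},{"gripper":0,"dx":0,"dy":0,"dz":0.02,"turn":0},{"gripper":0,"dx":0,"dy":0,"dz":0.02,"turn":0},{"gripper":0,"dx":0,"dy":0,"dz":0.008,"turn":0},{"gripper":0,"dx":0,"dy":0,"dz":0.005,"turn":0},{"gripper":0,"dx":0,"dy":0,"dz":0.003,"turn":0},{"gripper":0,"dx":0,"dy":0,"dz":0.003,"turn":0},{"gripper":0,"dx":0,"dy":0,"dz":0.002,"turn":0},{"gripper":0,"dx":0,"dy":0,"dz":0,"turn":0},{"gripper":0,"dx":0,"dy":0,"dz":0,"turn":0}]' 40
```

```text
clock: 42.33
eef_pos: [0.4692, -0.0246, 0.1356]
orientation: [[-0.0, 1.0, 0.002], [1.0, 0.0, -0.001], [-0.001, 0.002, -1.0]]
wrist_force: [-0.4, 0.3, -3.4]
gripper_width: 0.0314
grasp_force: 40.0
```

```bash
python3 -m inch '[{"gripper":0,"dx":0,"dy":0,"dz":0.0015,"turn":0},{"gripper":0,"dx":0,"dy":0,"dz":0.0015,"turn":0},{"gripper":0,"dx":0,"dy":0,"dz":0,"turn":0},{"gripper":0,"dx":0,"dy":0,"dz":0,"turn":0}]' 40
python3 -m inch '[{"gripper":0.4,"dx":0,"dy":0,"dz":0,"turn":0},{"gripper":0.9,"dx":0,"dy":0,"dz":0,"turn":0},{"gripper":0.9,"dx":0,"dy":0,"dz":0,"turn":0},{"gripper":0.9,"dx":0,"dy":0,"dz":0,"turn":0},{"gripper":0.9,"dx":0,"dy":0,"dz":0,"turn":0},{"gripper":0.9,"dx":0,"dy":0,"dz":0,"turn":0},{"gripper":0.9,"dx":0,"dy":0,"dz":-0.01,"turn":0},{"gripper":0.9,"dx":0,"dy":0,"dz":-0.03,"turn":0},{"gripper":0.9,"dx":0,"dy":0,"dz":-0.03,"turn":0},{"gripper":0.9,"dx":0,"dy":0,"dz":-0.03,"turn":0},{"gripper":0.9,"dx":0,"dy":0,"dz":-0.02,"turn":0},{"gripper":0.9,"dx":0,"dy":0,"dz":0,"turn":0}]'
python3 - <<'E'
from h import *
a=vision.get_image('wrist');cv2.imwrite('pics/w7.png',a)
a=vision.get_image('side');cv2.imwrite('pics/s7.png',cv2.resize(a[120:290,260:460],(800,680))[:600])
# button position from both fixed views
def g(cam):
    h=cv2.cvtColor(vision.get_image(cam),cv2.COLOR_BGR2HSV);m=cv2.inRange(h,(50,100,60),(80,255,255))
    n,l,st,ce=cv2.connectedComponentsWithStats(m);i=1+st[1:,4].argmax();print(cam,st[i],ce[i],pix2w(cam,ce[i],.067).round(4))
g('side');g('scene')
E
```

```text
clock: 42.67
eef_pos: [0.4694, -0.025, 0.1341]
orientation: [[-0.0, 1.0, 0.002], [1.0, 0.0, -0.002], [-0.002, 0.002, -1.0]]
wrist_force: [-6.6, -2.3, 9.8]
gripper_width: 0.031
grasp_force: 40.1
clock: 43.67
eef_pos: [0.4712, -0.0251, 0.2576]
orientation: [[-0.0, 1.0, 0.01], [1.0, 0.0, -0.003], [-0.003, 0.01, -1.0]]
wrist_force: [-0.1, -0.3, 0.7]
gripper_width: 0.0825
grasp_force: 0.0
side [382 182  13  10 101] [388.08910891 186.63366337] [ 0.4231 -0.2547  0.067 ]
scene [246 174  16  12 148] [253.61486486 179.25      ] [ 0.4253 -0.2568  0.067 ]
```

View pics/s7.png

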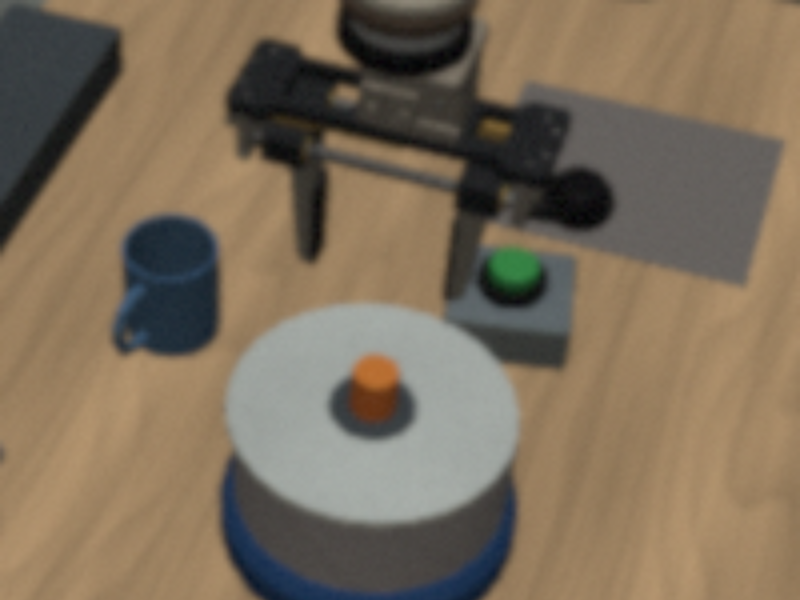

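The crop shows the lid level on the drum, with its edge even all around. I shut the fingers and go over the button.

```bash
python3 -m inch '[{"gripper":0,"dx":-0.01,"dy":-0.002,"dz":0,"turn":0},{"gripper":0,"dx":-0.03,"dy":-0.006,"dz":0,"turn":0},{"gripper":0,"dx":-0.036,"dy":-0.007,"dz":0,"turn":0},{"gripper":0,"dx":-0.036,"dy":-0.007,"dz":0,"turn":0},{"gripper":0,"dx":-0.036,"dy":-0.007,"dz":0,"turn":0},{"gripper":0,"dx":-0.036,"dy":-0.007,"dz":0,"turn":0},{"gripper":0,"dx":-0.03,"dy":-0.006,"dz":0,"turn":0},{"gripper":0,"dx":-0.017,"dy":-0.003,"dz":0,"turn":0},{"gripper":0,"dx":0,"dy":0,"dz":0.02,"turn":0},{"gripper":0,"dx":0,"dy":0,"dz":0.02,"turn":0},{"gripper":0,"dx":0,"dy":0,"dz":0,"turn":0},{"gripper":0,"dx":0,"dy":0,"dz":0,"turn":0}]' 10
python3 - <<'E'
from h import *
a=vision.get_image('wrist');cv2.imwrite('pics/w8.png',a)
h=cv2.cvtColor(a,cv2.COLOR_BGR2HSV);m=cv2.inRange(h,(50,100,60),(80,255,255))
n,l,st,ce=cv2.connectedComponentsWithStats(m);i=1+st[1:,4].argmax();print(r.sense()['eef_pos'],st[i],ce[i],pix2w('wrist',ce[i],.069).round(4),wpos('start_top',.069))
E
```

```text
clock: 44.87
eef_pos: [0.4221, -0.2547, 0.2098]
orientation: [[0.0, 1.0, -0.003], [1.0, -0.0, 0.003], [0.003, -0.003, -1.0]]
wrist_force: [-0.4, 0.1, 0.0]
gripper_width: 0.0047
grasp_force: 0.0
[ 0.42300289 -0.25521227  0.21132381] [ 297  213   48   48 1826] [320.2415115  236.57831325] [ 0.4276 -0.2565  0.069 ] [(0.96, array([319., 238.]), array([ 0.427 , -0.2581,  0.069 ]))]
```

```bash
python3 -m inch '[{"gripper":0,"dx":-0.001,"dy":0.003,"dz":0.03,"turn":0},{"gripper":0,"dx":0,"dy":0,"dz":0.035,"turn":0},{"gripper":0,"dx":0,"dy":0,"dz":0.035,"turn":0},{"gripper":0,"dx":0,"dy":0,"dz":0.02,"turn":0},{"gripper":0,"dx":0,"dy":0,"dz":0.01,"turn":0},{"gripper":0,"dx":0,"dy":0,"dz":0,"turn":0},{"gripper":0,"dx":0,"dy":0,"dz":0,"turn":0}]' 10
```

```text
clock: 45.55
eef_pos: [0.4273, -0.257, 0.0831]
orientation: [[-0.0, 1.0, 0.001], [1.0, 0.0, -0.001], [-0.001, 0.001, -1.0]]
wrist_force: [0.4, 0.5, 0.5]
gripper_width: 0.0006
grasp_force: 0.0
```

```bash
python3 -m inch '[{"gripper":0,"dx":0,"dy":0,"dz":0.007,"turn":0},{"gripper":0,"dx":0,"dy":0,"dz":0.007,"turn":0},{"gripper":0,"dx":0,"dy":0,"dz":0.004,"turn":0},{"gripper":0,"dx":0,"dy":0,"dz":0.003,"turn":0},{"gripper":0,"dx":0,"dy":0,"dz":0.001,"turn":0},{"gripper":0,"dx":0,"dy":0,"dz":0,"turn":0},{"gripper":0,"dx":0,"dy":0,"dz":0,"turn":0},{"gripper":0,"dx":0,"dy":0,"dz":0,"turn":0}]' 10
```

```text
clock: 46.22
eef_pos: [0.4276, -0.2574, 0.0613]
orientation: [[-0.0, 1.0, 0.002], [1.0, 0.0, -0.002], [-0.002, 0.002, -1.0]]
wrist_force: [-0.0, 0.3, 8.4]
gripper_width: 0.0
grasp_force: 4.3
```

```bash
python3 -m inch '[{"gripper":0,"dx":0,"dy":0,"dz":0.001,"turn":0},{"gripper":0,"dx":0,"dy":0,"dz":0,"turn":0},{"gripper":0,"dx":0,"dy":0,"dz":0,"turn":0},{"gripper":0,"dx":0,"dy":0,"dz":0,"turn":0}]' 10
python3 -m inch '[{"gripper":0,"dx":0,"dy":0,"dz":-0.01,"turn":0},{"gripper":0,"dx":0,"dy":0,"dz":-0.03,"turn":0},{"gripper":0,"dx":0,"dy":0,"dz":-0.04,"turn":0},{"gripper":0,"dx":0,"dy":0,"dz":-0.04,"turn":0},{"gripper":0,"dx":0,"dy":0,"dz":-0.04,"turn":0},{"gripper":0,"dx":0,"dy":0,"dz":-0.02,"turn":0},{"gripper":0,"dx":0,"dy":0,"dz":0,"turn":0},{"gripper":0,"dx":0,"dy":0,"dz":0,"turn":0}]' 10
python3 - <<'E'
from h import *
vision.get_image('wrist');print(wpos('start_top',.069))
a=vision.get_image('side');cv2.imwrite('pics/s9.png',a)
b=vision.get_image('scene');cv2.imwrite('pics/sc9.png',b)
print(wpos('lid',.112,'scene'));vision.get_image('side');print(wpos('lid',.112,'side'))
E
```

```text
clock: 46.55
eef_pos: [0.4277, -0.2574, 0.0612]
orientation: [[-0.0, 1.0, 0.002], [1.0, 0.0, -0.002], [-0.002, 0.002, -1.0]]
wrist_force: [-3.1, 2.1, 14.2]
gripper_width: 0.0002
grasp_force: 7.8
clock: 47.22
eef_pos: [0.4268, -0.2566, 0.2395]
orientation: [[-0.0, 1.0, 0.001], [1.0, 0.0, -0.001], [-0.001, 0.001, -1.0]]
wrist_force: [-1.1, -1.2, -1.0]
gripper_width: 0.0008
grasp_force: 0.0
[(0.61, array([313., 226.]), array([ 0.4237, -0.2531,  0.069 ]))]
[(0.92, array([310., 216.]), array([ 0.462 , -0.0342,  0.112 ]))]
[(0.8, array([352., 223.]), array([ 0.4721, -0.0316,  0.112 ]))]
```

View pics/sc9.png

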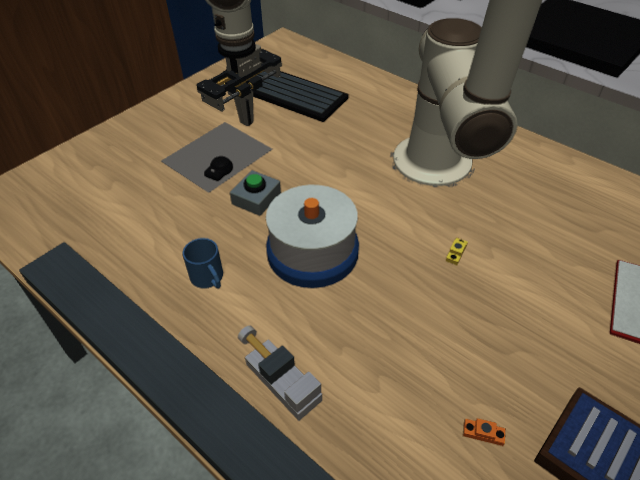

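The picture shows the lid level on the drum as at the start, with the knob at (312,204). The button is up at (255,180), the bystanders are in place and the arm is clear. While pressing, the force rose to 14 N with no further travel, so the button had bottomed out.

```bash
python3 -c "
from station import r
print(r.close_job())"
```

```text
the job is handed in; nothing more can be done
None
```

I put all five steel blocks in the drum, set the lid back level on the rim, pressed the green button to its stop and let it spring back, and handed the job in; no verdict was returned.

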